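# Rebuild the light well of the microscope stand

## Robot

A 6-joint arm with a two-finger parallel gripper is mounted at the origin on the work surface. World frame = base frame: x ahead of the robot, y to its left, z up, the work surface at z = 0. Lengths are in m, angles in rad, forces in N, time in s.
With the tool pointing down it reaches from about 0.375 to 0.9 m from the base axis. Payload 3.1 kg.
Tool frame: the origin (TCP) lies midway between the tips of the shut fingers; the grasp point (between the pads) lies pinch_z behind it (pinch_z is the distance from the TCP to the grasp point, in m); y points along the fingers, z is the direction in which the jaws open and shut, and the axes are right-handed (so a half turn about y gives the same grasp; the last joint's range is limited). The gripper opens to 87 mm and grips with 3 to 60 N. Pads are 19 mm wide; open, the fingers measure 117 mm over their backs; the gripper's body (75 mm by 190 mm) begins 51 mm behind the grasp point.
Start: joints at [1.145, 0.527, 1.433, -0, 1.181, -0.178], TCP at [0.153, 0.606, 0.223] pointing down, gripper open.
Joint ranges: [-3.08, 3.08], [-0.75, 2.2], [0.22, 2.44], [-1.43, 4.57], [0, 2.65], [-2.85, 2.85]. Speed limits (rad/s): [2.79, 2.79, 3.14, 3.14, 3.14, 3.14].

## Interface

Orientations are given as a unit quaternion [x, y, z, w].
In Python, from rig import get_obs, camera, hand_in, pinch_z gives the robot as it stands. The module is installed in compiled form; this text tells all that it offers.
- The arm moves only by the tool arm_command, never from a script. Its argument "plan" is a list of rows, each a list of 2 entries, a list of its own where there are three numbers: the shift along the world's x, y, z in units of 25 mm (1.0 is 25 mm), then the turn about the world's z in units of 5 degrees (1.0 is 5 degrees). A call has 1 to 5 rows; each row is the pose to reach, as a shift and turn from the pose commanded when the call began; what a row does not reach only later rows make up. A row lasts 1/10 s, in which the tool goes at most 50 mm and 8.59 degrees, less where a joint would pass 70% of its speed; a pose out of reach is approached as far as the arm can. A call with a gripper value outside its range is refused whole. "fingers" is the opening, from -1 (shut) to 1 (fully open), set as the call begins (left out, the last holds). The fingers move at their own pace and stop on an object; "force" is the grip in N (left out, the last holds). Time passes only in rows, so rows that repeat a pose let the fingers close. It gives the time, the measured TCP pose, the force and the opening at its end, in the units of the state.
- get_obs(): the state, without advancing time (a new reading comes with each control period).
- camera(name): name is "scene" or "top" or "wrist"; returns a dict with "pixels" (400x640x3 uint8, red, green, blue), "camera_matrix" (3x3 intrinsics, pixels), "R" (3x3) and "t" (3): a world point X has camera coordinates R X + t. Camera axes: x right, y down, z forward; pixel columns grow to the right and rows downward; lengths in m; the calibration is good to about 2 mm. The wrist camera is an equidistant fisheye: a pixel r from the principal point sees the ray r / f radians off the axis. A picture is of the moment at which its call begins. There is no depth.
- hand_in(): hands the job in, once; it reports no verdict.
The state is a dict: "time": time; "q": joint angles; "joint_velocities": joint speeds; "joint_torque": joint torques, N m; "position": TCP position; "tool_rot": TCP orientation; "ft_force": force on the tool from outside, world axes, zero at the start; "moment": the same for the moment, N m; "grip_width": finger opening in m.
Only numpy, scipy, OpenCV 4.12 (cv2) and the standard library are available. Lean on these libraries where they do the work, as an engineer would, in place of code of your own. Each camera call takes 0.05 s, during which the arm holds its last target.

## Task

The light well of the microscope stand has been emptied for cleaning: put it back together by setting the frosted diffuser at the very bottom, then the open spacer ring on top of it, then the clear stage glass, which must end level and flush with the stage. Lower each part down the well in the fingers until it is fully home; do not drop it in. Leave the black plate, the jar and the brush where they are.

Things in the scene. Friction and masses are not known exactly. Their poses are not given: they have to be found in the camera images.
- stand: Fixed microscope stand, its head taken off: white base 180 mm wide (y), 55 mm high, reaching 85 mm in front of and 185 mm behind the well's axis; its flat top is the stage. Origin: on the bench under the well's centre; x to the rear, z up. Steel pillar 25 mm thick, 280 mm tall, 155 mm behind the axis, with a 50 mm focus block and knobs (86 mm across, along y) 200 mm up. Low stage clips lie over 85 mm behind the axis.
- well_floor (a point): Centre of the flat bottom of the well, on its axis, 25 mm above the bench: the underside of the lowest part lies here. Axes as the stand's. The well is an upright round bore, 59 mm wide and 30 mm deep: 1.5 mm is free around a part.
- well_mouth (a point): Centre of the well's mouth, level with the stage, 55 mm above the bench; 3 mm chamfer at 45 degrees. Axes as the stand's. On its left and right (along the stand's y) finger recesses cut through the wall: each 35 mm wide (along x), out to 64 mm (corners cut off by 8 mm) from the axis, floor 34 mm below the stage, so fingers closing along the stand's y can go right down with a part.
- diffuser: Frosted diffuser: round disc of white frosted glass in a broad dark metal rim (6 mm wide), 56 mm diameter, 8 mm thick, 50 g, lying flat on the bench. Origin: centre of its underside, z up; same both sides. Goes in first, underside on the bottom of the well.
- spacer: Spacer ring: plain bare aluminium ring open in the middle, 56 mm outside and 42 mm inside diameter, 14 mm high, 45 g, lying flat on the bench. Origin: centre of its underside, z up. Goes in second: its underside then is 8 mm above the bottom of the well.
- stage_glass: Stage glass: clear glass disc in a very narrow steel rim (2.5 mm wide), 56 mm diameter, 8 mm thick, 50 g, lying flat on the bench. Origin: centre of its underside, z up. Goes in last: its underside then is 22 mm above the bottom of the well and its top flush with the stage.
- black_plate: Solid black plastic contrast plate, 56 mm diameter, 5 mm thick, lying flat on the bench; not used here, stays where it is. Origin: centre of its underside.
- jar: Small closed amber jar with a black cap, 48 mm diameter, 62 mm high, standing on the bench behind the work; stays. Origin: centre of its underside.
- brush: Powder brush 170 mm long lying on the bench behind the work, its length along its own x; stays. Origin: its middle, on the bench.
Things that resemble listed ones, but are neither listed nor needed, are in the scene too. Of the things that look like the spacer, take the one that is farthest to the robot's left at the start. What is shaped like the stage_glass but turquoise is not meant.

How it is judged:
By the outcome, as a careful person would: the job done as asked, in the order asked, and still so for the second after the job is handed in, with the robot touching nothing.
It also fails if it takes over 72 s, if anything falls off the work surface, if the arm or the gripper's body presses on something with over 40 N, if the wrist force passes 120 N, or if a joint passes its speed limit or range.

## Working session

There is one attempt and no reset: what is moved stays moved. The work goes in short steps, Python scripts to look and compute and a tool call to move; the robot and the scene stay as the last step left them, time stands still between calls to the robot, and variables do not carry over. Pictures are saved under pics/ and viewed, and the job is handed in when it is done.

Besides the shell and the picture viewer there is one more tool, called as name(argument=value, ...) on one line, values as JSON. arm_command: Moves the arm, as the interface text tells. Its arguments: {"type":"object","properties":{"plan":{"type":"array"},"fingers":{"type":"number"},"force":{"type":"number"}},"required":["plan"]}

```bash
mkdir -p pics
python3 - <<'E'
from rig import get_obs, camera, pinch_z
import cv2,numpy as np,pickle
print(pinch_z); o=get_obs()
for k,v in o.items(): print(k,np.round(v,4))
for n in ["scene","top","wrist"]:
    c=camera(n); cv2.imwrite(f"pics/{n}0.png",c["pixels"][:,:,::-1]); pickle.dump(c,open(f"{n}0.pkl","wb"))
    print(n,np.round(c["camera_matrix"],1).tolist(),np.round(c["R"],3).tolist(),np.round(c["t"],3))
E
```

```text
0.0187
time 0.0
q [ 1.1455  0.5284  1.4339 -0.      1.1814 -0.1785]
joint_velocities [-0.0008 -0.0014 -0.0006  0.0004 -0.001   0.0025]
joint_torque [ 1.40000e-03 -4.40043e+01 -1.76596e+01  6.35000e-02  5.80000e-02
 -1.00000e-04]
position [0.1523 0.6054 0.2216]
tool_rot [ 0.7024 -0.0872  0.0868 -0.701 ]
ft_force [ 0.4933  0.4994 -0.8079]
moment [-0.0117  0.0026 -0.0219]
grip_width 0.087
scene [[372.5, 0.0, 318.9], [0.0, 372.5, 200.2], [0.0, 0.0, 1.0]] [[0.725, 0.689, -0.013], [0.528, -0.568, -0.632], [-0.442, 0.451, -0.775]] [-0.35  -0.259  1.157]
top [[425.4, 0.0, 320.4], [0.0, 425.4, 198.5], [0.0, 0.0, 1.0]] [[-0.022, -0.999, 0.025], [-0.983, 0.017, -0.183], [0.183, -0.028, -0.983]] [-0.047  0.503  1.011]
wrist [[309.7, 0.0, 320.3], [0.0, 309.7, 200.6], [0.0, 0.0, 1.0]] [[0.245, 0.969, -0.001], [0.924, -0.233, 0.302], [0.292, -0.075, -0.953]] [-0.624 -0.036  0.392]
```

View pics/top0.png

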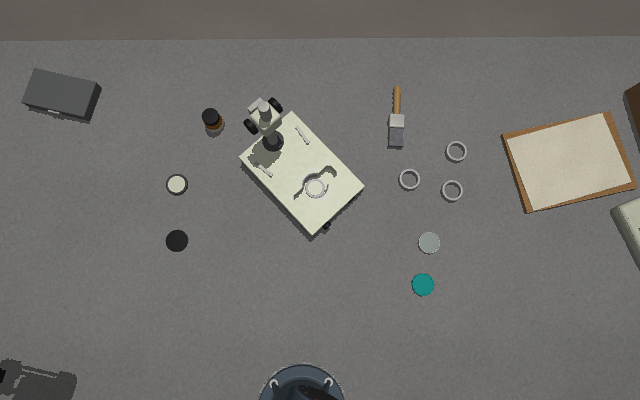

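View pics/scene0.png

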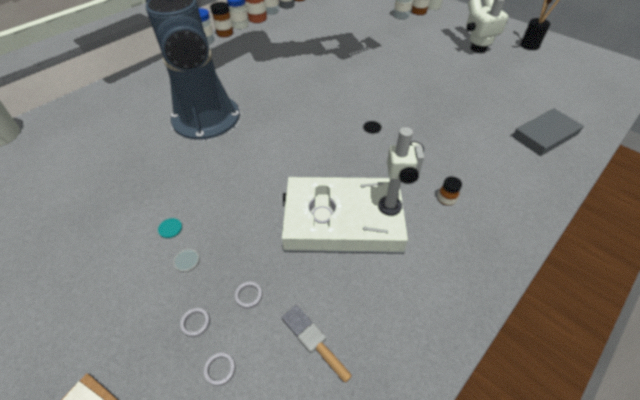

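View pics/wrist0.png

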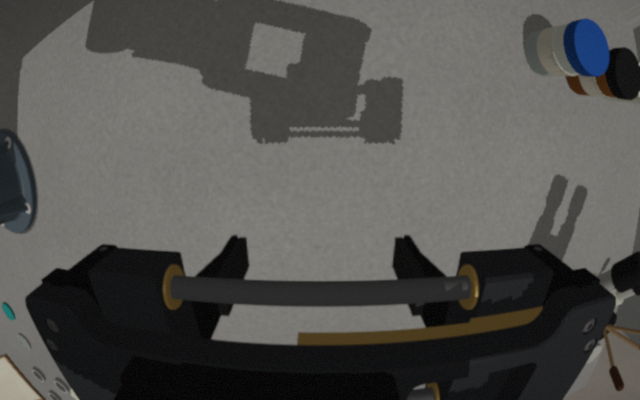

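Run:
```python
import cv2,numpy as np
im=cv2.imread("pics/top0.png")
a=cv2.resize(im[130:310,380:480],None,fx=3.3,fy=3.3,interpolation=cv2.INTER_CUBIC)
b=cv2.resize(im[90:250,150:380],None,fx=2,fy=2,interpolation=cv2.INTER_CUBIC)
c=np.zeros((600,800,3),np.uint8); c[:a.shape[0],:a.shape[1]]=a; c[:b.shape[0],335:335+b.shape[1]]=b[:,:465]
cv2.imwrite("pics/crop1.png",c)
```

```text
(no output)
```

View pics/crop1.png

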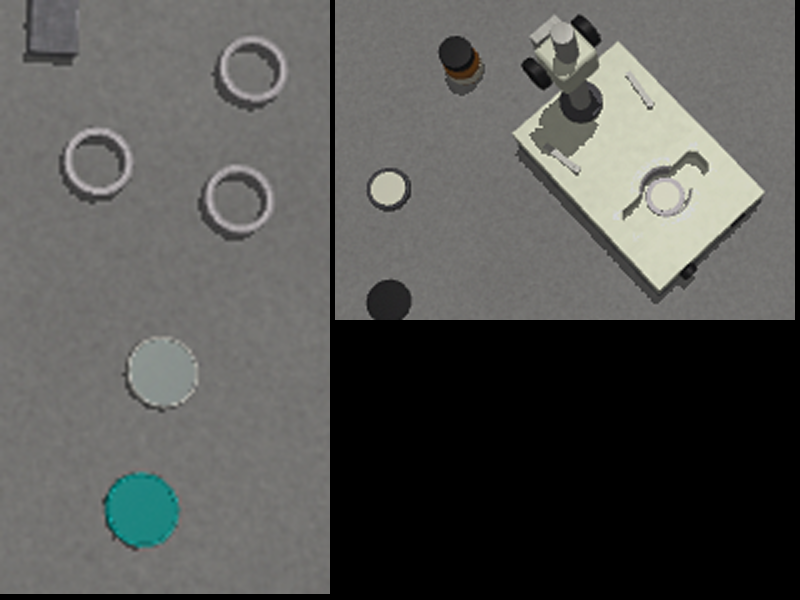

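```bash
cat > h.py <<'E'
import numpy as np,cv2,pickle
def rays(c,uv,fish=False):
    uv=np.atleast_2d(np.asarray(uv,float)); K=np.asarray(c["camera_matrix"])
    d=(uv-[K[0,2],K[1,2]])/[K[0,0],K[1,1]]
    if fish:
        r=np.linalg.norm(d,axis=1,keepdims=True)+1e-12
        d=np.hstack([d/r*np.sin(r),np.cos(r)])
    else: d=np.hstack([d,np.ones((len(d),1))])
    R=np.asarray(c["R"]);return -R.T@np.asarray(c["t"]), d@R
def plane(c,uv,z,fish=False):
    o,d=rays(c,uv,fish); return o+d*((z-o[2])/d[:,2])[:,None]
def proj(c,X,fish=False):
    K=np.asarray(c["camera_matrix"]); p=np.atleast_2d(X)@np.asarray(c["R"]).T+np.asarray(c["t"])
    if fish:
        n=np.linalg.norm(p[:,:2],axis=1,keepdims=True); d=p[:,:2]/n*np.arctan2(n,p[:,2:])
    else: d=p[:,:2]/p[:,2:]
    return d*[K[0,0],K[1,1]]+[K[0,2],K[1,2]]
def circ(P):
    x,y=P[:,0],P[:,1]
    for _ in range(4):
        s=np.linalg.lstsq(np.c_[2*x,2*y,np.ones(len(x))],x*x+y*y,rcond=None)[0]
        r=np.sqrt(s[2]+s[0]**2+s[1]**2); e=np.hypot(x-s[0],y-s[1])-r
        k=abs(e)<2.0*e.std()+1e-6; x,y=x[k],y[k]
    return s[:2],r,e.std(),len(x)
E
python3 - <<'E'
from h import *
c=pickle.load(open("top0.pkl","rb")); im=c["pixels"].astype(int); g=im.sum(2)/3
def blob(mask,at):
    n,l,s,ct=cv2.connectedComponentsWithStats(mask.astype(np.uint8))
    i=min((i for i in range(1,n) if s[i,4]>30),key=lambda i:np.hypot(*(ct[i]-at))); return (l==i),ct[i],s[i]
print("bench g",g[230:280,230:280].mean(), "glass",im[242,429],"ring",im[170:190,400].tolist()[5:12],"diff",im[184,177],im[184,168])
for n,m,at,z in [("diff white",g>160,(177,184),.008),("ring",g>135,(409,179),.014),("glass",g>128,(429,242),.008),("ringB",g>135,(456,151),.014),("ringC",g>135,(452,190),.014),("black",g<50,(177,241),.005)]:
    b,ct,s=blob(m,np.array(at)); cs,_=cv2.findContours(b.astype(np.uint8),cv2.RETR_EXTERNAL,cv2.CHAIN_APPROX_NONE)
    P=plane(c,cs[0][:,0],z)[:,:2]; print(n,ct.round(1),s,"centroid",plane(c,[ct],z)[0].round(4),"circ",[np.round(v,4) for v in circ(P)])
m=(im[...,0]>175)&(im[...,0]-im[...,2]>12)
b,ct,s=blob(m,np.array((312,185))); cs,_=cv2.findContours(b.astype(np.uint8),cv2.RETR_EXTERNAL,cv2.CHAIN_APPROX_NONE)
P=plane(c,cs[0][:,0],.055)[:,:2]
print(s,(cv2.minAreaRect(P.astype(np.float32))), cv2.boxPoints(cv2.minAreaRect(P.astype(np.float32))).round(4).tolist())
cv2.imwrite("pics/m.png",cv2.resize((b*255).astype(np.uint8)[90:250,220:380],None,fx=3,fy=3))
E
```

```text
bench g 114.5964 glass [140 146 143] ring [[182, 176, 178], [190, 184, 186], [183, 179, 179], [182, 176, 178], [186, 181, 183], [183, 178, 179], [176, 172, 173]] diff [192 190 172] [200 198 179]
diff white [176.1 183.7] [168 176  17  16 211] centroid [0.5542 0.3132 0.008 ] circ [array([0.5542, 0.3132]), np.float64(0.0201), np.float64(0.0007), np.int64(45)]
ring [409.5 178.3] [400 169  20  20 110] centroid [ 0.5573 -0.2906  0.014 ] circ [array([ 0.5572, -0.2907]), np.float64(0.0255), np.float64(0.0006), np.int64(54)]
glass [428.8 242.2] [419 232  21  21 347] centroid [ 0.3908 -0.3316  0.008 ] circ [array([ 0.3913, -0.332 ]), np.float64(0.0261), np.float64(0.0005), np.int64(53)]
ringB [456.7 150. ] [447 141  20  19 106] centroid [ 0.6318 -0.4207  0.014 ] circ [array([ 0.6314, -0.4204]), np.float64(0.0257), np.float64(0.0006), np.int64(51)]
ringC [452.2 189.7] [443 180  20  20 109] centroid [ 0.525  -0.4002  0.014 ] circ [array([ 0.5253, -0.4006]), np.float64(0.0255), np.float64(0.0007), np.int64(55)]
black [176.4 240.5] [166 230  22  22 381] centroid [0.4081 0.3075 0.005 ] circ [array([0.4083, 0.3074]), np.float64(0.0265), np.float64(0.0006), np.int64(58)]
[308 181  14  14 156] ((0.5282307863235474, -0.04236576706171036), (0.03226463869214058, 0.032950036227703094), 89.01524353027344) [[0.5115000009536743, -0.05820000171661377], [0.5443999767303467, -0.058800000697374344], [0.5450000166893005, -0.026499999687075615], [0.5120000243186951, -0.026000000536441803]]
```

View pics/m.png

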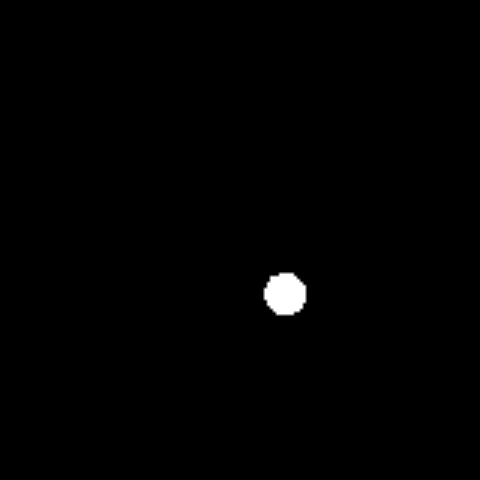

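Run:
```python
from h import *
c=pickle.load(open("top0.pkl","rb")); im=c["pixels"].astype(int)
m=((im[...,0]>175)&(im[...,0]-im[...,2]>12)).astype(np.uint8)
m[:, :225]=0; m[:,380:]=0
n,l,s,ct=cv2.connectedComponentsWithStats(m); i=1+s[1:,4].argmax(); print(s[i])
b=(l==i).astype(np.uint8)
cs,_=cv2.findContours(b,cv2.RETR_EXTERNAL,cv2.CHAIN_APPROX_NONE); cs=max(cs,key=len)[:,0]
P=plane(c,cs,.055)[:,:2]
r=cv2.minAreaRect(P.astype(np.float32)); print(r); B=cv2.boxPoints(r); print(B.round(4).tolist())
# front-facing edges: robust line fits to contour points near each box side
for k in range(4):
    a,d=B[k],B[(k+1)%4]; t=(d-a)/np.linalg.norm(d-a); nn=np.array([-t[1],t[0]])
    q=P[(abs((P-a)@nn)<.006)&(((P-a)@t)>.015)&(((P-a)@t)<np.linalg.norm(d-a)-.015)].astype(np.float32)
    if len(q)>8:
        v=cv2.fitLine(q,cv2.DIST_HUBER,0,.001,.001).ravel(); print(k,a.round(3),d.round(3),len(q),"dir deg",np.degrees(np.arctan2(v[1],v[0])).round(2),"pt",v[2:].round(4),"len",np.linalg.norm(d-a).round(4))
cv2.imwrite("pics/m2.png",cv2.resize(np.hstack([b[90:250,220:380]*255]),None,fx=3,fy=3))
cv2.imwrite("pics/well.png",cv2.resize(c["pixels"][155:220,280:350,::-1],None,fx=8,fy=8,interpolation=cv2.INTER_NEAREST))
```

```text
[ 239  111  125  124 5687]
((0.5713549256324768, -0.009889915585517883), (0.2688831686973572, 0.17903044819831848), 42.02326202392578)
[[0.4115999937057495, -0.033399999141693115], [0.5314000248908997, -0.1664000004529953], [0.7311999797821045, 0.01360000018030405], [0.611299991607666, 0.14659999310970306]]
0 [ 0.412 -0.033] [ 0.531 -0.166] 46 dir deg -47.96 pt [ 0.4577 -0.083 ] len 0.179
1 [ 0.531 -0.166] [0.731 0.014] 67 dir deg 42.16 pt [ 0.6396 -0.0679] len 0.2689
2 [0.731 0.014] [0.611 0.147] 39 dir deg -47.63 pt [0.6542 0.097 ] len 0.179
3 [0.611 0.147] [ 0.412 -0.033] 69 dir deg 42.0 pt [0.5113 0.0554] len 0.2689
```

View pics/m2.png

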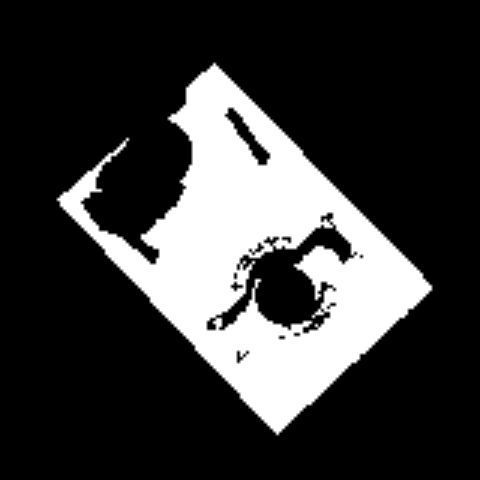

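View pics/well.png

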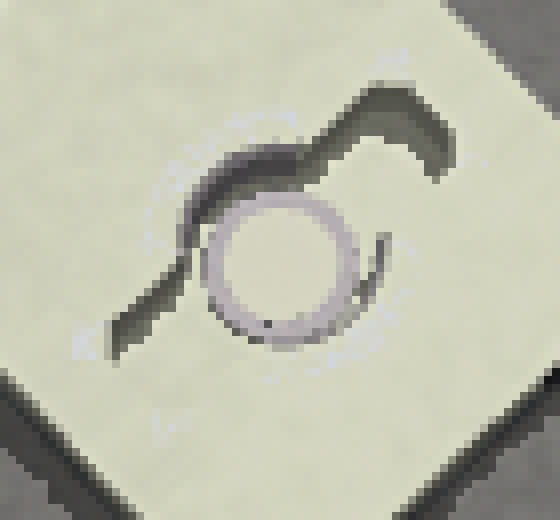

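Run:
```python
from h import *
from rig import get_obs
from scipy.spatial.transform import Rotation as Ro
o=get_obs(); R=Ro.from_quat(o["tool_rot"]).as_matrix(); print(R.round(3)); print("jaw yaw",np.degrees(np.arctan2(R[1,2],R[0,2])), o["time"])
w=np.array([0.5342,-0.0433]);c=pickle.load(open("top0.pkl","rb"));
a=np.radians(42);ex=np.array([np.cos(a),np.sin(a)]);ey=np.array([-ex[1],ex[0]])
for z in(.025,.055): print(proj(c,[*w,z]))
im=c["pixels"].astype(int); 
# lilac ring on the floor
m=((im[...,0]-im[...,2])<12)&(im.sum(2)>480); m[:,:280]=0;m[:,350:]=0;m[:170]=0;m[215:]=0
n,l,s,ct=cv2.connectedComponentsWithStats(m.astype(np.uint8)); i=1+s[1:,4].argmax(); print(s[i],ct[i],plane(c,[ct[i]],.025))
# cap / fine: recess end widths check
for sx,sy in [(-.0175,.056),(.0175,.056),(-.0175,-.056),(.0175,-.056)]: print(proj(c,[*(w+ex*sx+ey*sy),.055]).round(1))
```

```text
[[ 0.97  -0.001  0.244]
 [-0.244 -0.001  0.97 ]
 [-0.    -1.    -0.002]]
jaw yaw 75.86253309237509 0.15
[[314.69993016 187.63887906]]
[[314.83806541 185.12168375]]
[305 179  20  19 114] [315.14035088 187.66666667] [[ 0.53410867 -0.04442205  0.025     ]]
[[303.1 205.4]]
[[293.4 195.2]]
[[336.  175.2]]
[[326.4 165.2]]
```

arm_command(plan=[[[16, -11.7, -2], 11.2], [[16, -11.7, -2], 11.2], [[16, -11.7, -2], 11.2], [[16, -11.7, -2], 11.2], [[16, -11.7, -2], 11.2]], fingers=1)

```text
time: 0.65
position: [0.3423, 0.4675, 0.1986]
tool_rot: [0.688, 0.162, -0.162, -0.688]
ft_force: [0.4, 0.8, -0.3]
grip_width: 0.0867
```

arm_command(plan=[[[8, -5.8, -2.9], 2.6], [[8, -5.8, -2.9], 2.6], [[8, -5.8, -2.9], 2.6], [[8, -5.8, -2.9], 2.6], [[8, -5.8, -2.9], 2.6]])

```text
time: 1.15
position: [0.5347, 0.328, 0.1285]
tool_rot: [-0.666, -0.237, 0.237, 0.666]
ft_force: [1.4, 1.1, 0.4]
grip_width: 0.0875
```

arm_command(plan=[[[0, 0, 0], 0], [[0, 0, 0], 0]])

```text
time: 1.35
position: [0.5338, 0.3282, 0.1283]
tool_rot: [-0.667, -0.235, 0.237, 0.667]
ft_force: [-1.3, 0.4, -1.0]
grip_width: 0.0871
```

```bash
cat > st.py <<'E'
from h import *
from rig import get_obs,camera
from scipy.spatial.transform import Rotation as Ro
def st():
    o=get_obs(); R=Ro.from_quat(o["tool_rot"]).as_matrix(); y=np.degrees(np.arctan2(R[1,2],R[0,2]))
    print("t",o["time"],"p",np.round(o["position"],4),"yaw",round(y,2),"f",np.round(o["ft_force"],1),"w",round(float(o["grip_width"]),4),"vmax",np.abs(o["joint_velocities"]).max().round(3)); return o,R,y
def snap(n,name):
    c=camera(n); pickle.dump(c,open(name+".pkl","wb")); cv2.imwrite(f"pics/{name}.png",c["pixels"][:,:,::-1]); return c
E
python3 - <<'E'
from st import *
st(); snap("wrist","w1"); st(); snap("top","t1")
E
```

```text
t 1.35 p [0.5338 0.3282 0.1283] yaw 128.97 f [-1.3  0.4 -1. ] w 0.0871 vmax 0.047
t 1.4 p [0.5329 0.3291 0.1288] yaw 129.08 f [0.4 0.3 0.7] w 0.087 vmax 0.033
```

View pics/w1.png

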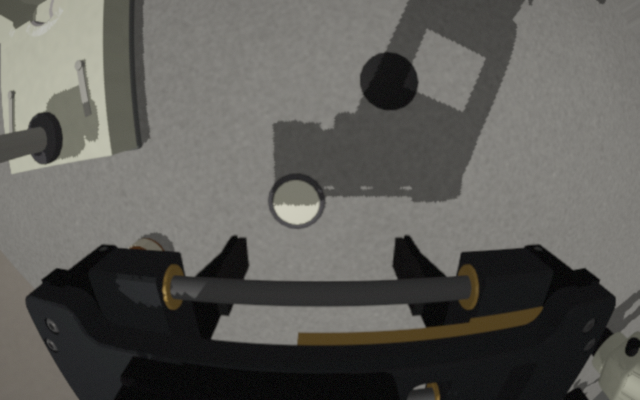

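Run:
```python
from st import *
c=pickle.load(open("w1.pkl","rb")); g=c["pixels"].astype(int).sum(2)/3
print("cam",-c["R"].T@c["t"])
sub=g[160:240,255:340]; print(c["pixels"][201,262:330:3].mean(1).astype(int))
# radial outer edge of dark rim: from centre outward last steep dark->bench
P=[];Pi=[]
for a in np.radians(range(0,360,6)):
    rr=np.arange(10,36,.5); u=297+rr*np.cos(a); v=201+rr*np.sin(a)
    pr=cv2.remap(g.astype(np.float32),u.astype(np.float32)[None],v.astype(np.float32)[None],cv2.INTER_LINEAR)[0]
    d=np.diff(pr); i=d.argmin(); Pi.append((u[i],v[i]))
    j=i+2+d[i+2:].argmax(); 
    if d[j]>4: P.append((u[j],v[j]))
for Q,z in((P,.004),(P,.008),(Pi,.008)): print(z,[np.round(x,4) for x in circ(plane(c,Q,z,True)[:,:2])])
```

```text
cam [0.46932004 0.2761368  0.28999831]
[131 130  89  66 110 115 117 122 116 116 116 117 116 116 116 116 116 117
 120 120  69  97 131]
0.004 [array([0.5548, 0.3153]), np.float64(0.0279), np.float64(0.0003), np.int64(54)]
0.008 [array([0.5536, 0.3147]), np.float64(0.0275), np.float64(0.0003), np.int64(54)]
0.008 [array([0.5543, 0.3149]), np.float64(0.0221), np.float64(0.0002), np.int64(55)]
```

arm_command(plan=[[[0.85, -0.6, 0], 0.6], [[0.85, -0.6, -2], 0.6], [[0.85, -0.6, -4], 0.6], [[0.85, -0.6, -4], 0.6]])

```text
time: 1.85
position: [0.547, 0.3134, 0.0216]
tool_rot: [-0.659, -0.248, 0.261, 0.66]
ft_force: [-1.4, 0.1, -1.0]
grip_width: 0.0872
```

Run:
```python
from st import *
st(); snap("wrist","w2"); st()
```

```text
t 1.85 p [0.547  0.3134 0.0216] yaw 132.25 f [-1.4  0.1 -1. ] w 0.0872 vmax 0.119
t 1.9 p [0.5499 0.3144 0.0258] yaw 132.26 f [-0.7 -0.6  1.2] w 0.0875 vmax 0.103
```

View pics/w2.png

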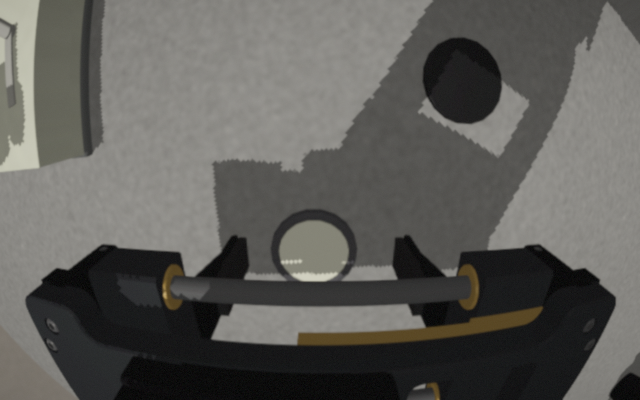

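arm_command(plan=[[[0, 0, 0], 0], [[0, 0, 0], 0]])

```text
time: 2.1
position: [0.5568, 0.316, 0.0333]
tool_rot: [0.66, 0.257, -0.252, -0.66]
ft_force: [0.4, 0.6, 0.1]
grip_width: 0.0871
```

```bash
cat > disc.py <<'E'
from st import *
def edges(c,cu,cv_,r0,r1,sign,thr=4,angs=range(0,360,5),last=False):
    g=c["pixels"].astype(np.float32).mean(2); P=[]
    for a in np.radians(list(angs)):
        rr=np.arange(r0,r1,.5); u=(cu+rr*np.cos(a)).astype(np.float32); v=(cv_+rr*np.sin(a)).astype(np.float32)
        pr=cv2.remap(g,u[None],v[None],cv2.INTER_LINEAR)[0]; d=sign*np.diff(pr); i=d.argmax()
        if d[i]>thr: P.append((u[i]+.25*np.cos(a),v[i]+.25*np.sin(a)))
    return np.array(P)
E
python3 - <<'E'
from disc import *
o,R,y=st(); c=snap("wrist","w3"); o,R,y=st()
P=edges(c,313,249,25,40,-1,15,[*range(150,391,5)])
ct,r,s,n=circ(plane(c,P,.008,True)[:,:2]); print(ct,r,s,n, "TCP off",ct-o["position"][:2], "in tool x,z",(ct-o["position"][:2])@R[:2,0],(ct-o["position"][:2])@R[:2,2])
E
```

```text
t 2.1 p [0.5568 0.316  0.0333] yaw 132.21 f [0.4 0.6 0.1] w 0.0871 vmax 0.01
t 2.15 p [0.5568 0.3158 0.0333] yaw 132.19 f [ 0.8 -0.4 -0.6] w 0.0871 vmax 0.006
[0.54629583 0.32565509] 0.035712668112358674 2.4626285555599657e-16 3 TCP off [-0.01050654  0.00983816] in tool x,z -0.0011760183590671066 0.014345435092543017
```

Run:
```python
from disc import *
c=pickle.load(open("w3.pkl","rb")); o,R,y=st()
g=c["pixels"]; m=((g.mean(2)>115)&(g[...,0].astype(int)-g[...,2]>8)).astype(np.uint8); m[:,:245]=0; m[:,395:]=0
n,l,s,ct=cv2.connectedComponentsWithStats(m); i=1+s[1:,4].argmax(); print(s[i],ct[i])
u,v=ct[i]
P=edges(c,u,v,20,46,-1,15,[*range(165,376,5)])
ct,r,s,n=circ(plane(c,P,.008,True)[:,:2]); d=ct-o["position"][:2];print(ct,r,s,n, "TCP off",d, "in tool x,z",d@R[:2,0],d@R[:2,2])
cv2.imwrite("pics/w3c.png",cv2.resize(g[180:310,220:420,::-1],None,fx=3,fy=3))
```

```text
t 2.15 p [0.5568 0.3158 0.0333] yaw 132.19 f [ 0.8 -0.4 -0.6] w 0.0871 vmax 0.006
[ 289  200   65   62 3081] [320.82927621 230.21226874]
[0.55443299 0.31465677] 0.022114940310880064 0.0001787097528771488 37 TCP off [-0.00236938 -0.00116016] in tool x,z -0.0025345590784835704 0.000731845975988651
```

View pics/w3c.png

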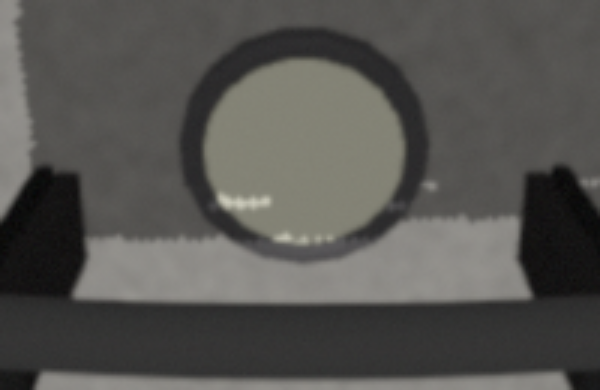

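arm_command(plan=[[[-0.1, -0.04, -0.3], 0], [[-0.1, -0.04, -0.6], 0], [[-0.1, -0.04, -0.9], 0], [[-0.1, -0.04, -1.1], 0], [[-0.1, -0.04, -1.2], 0]])

```text
time: 2.65
position: [0.5518, 0.3132, 0.0003]
tool_rot: [0.66, 0.254, -0.255, -0.66]
ft_force: [-5.0, -3.0, 25.5]
grip_width: 0.0872
```

arm_command(plan=[[[0, 0, 0], 0], [[0, 0, 0], 0]])

```text
time: 2.85
position: [0.5518, 0.3132, 0.0004]
tool_rot: [0.66, 0.254, -0.255, -0.66]
ft_force: [-2.6, -1.5, 11.2]
grip_width: 0.0871
```

arm_command(plan=[[[0, 0, 0.12], 0], [[0, 0, 0.12], 0], [[0, 0, 0.12], 0]])

```text
time: 3.15
position: [0.5522, 0.3134, 0.0019]
tool_rot: [-0.66, -0.254, 0.254, 0.66]
ft_force: [0.7, 0.8, -0.1]
grip_width: 0.0874
```

Run:
```python
from disc import *
st();c=snap("wrist","w4"); st()
cv2.imwrite("pics/w4c.png",cv2.resize(c["pixels"][180:310,220:420,::-1],None,fx=3,fy=3))
```

```text
t 3.15 p [0.5522 0.3134 0.0019] yaw 132.13 f [ 0.7  0.8 -0.1] w 0.0874 vmax 0.004
t 3.2 p [0.5521 0.3133 0.0018] yaw 132.13 f [-0.3 -0.8  0.1] w 0.0868 vmax 0.002
```

View pics/w4c.png

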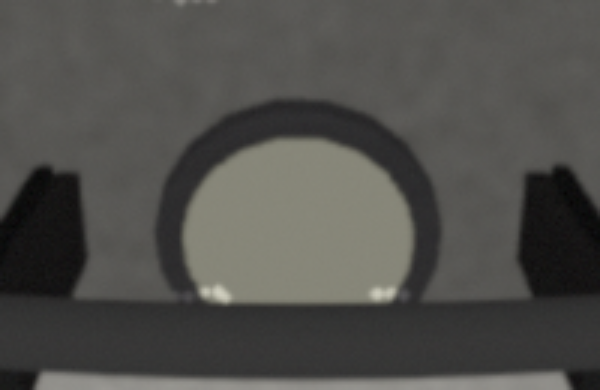

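arm_command(plan=[[[0.09, 0.06, 0], 0], [[0.09, 0.06, 0], 0]])

```text
time: 3.4
position: [0.5549, 0.3151, 0.0021]
tool_rot: [-0.66, -0.254, 0.254, 0.66]
ft_force: [-0.2, 0.4, 0.3]
grip_width: 0.0868
```

arm_command(plan=[[[0, 0, 0], 0], [[0, 0, 0], 0], [[0, 0, 0], 0], [[0, 0, 0], 0]], fingers=-1, force=20)

```text
time: 3.8
position: [0.5544, 0.3149, 0.0023]
tool_rot: [0.66, 0.254, -0.254, -0.66]
ft_force: [0.2, 0.1, 0.7]
grip_width: 0.0627
```

arm_command(plan=[[[0, 0, 0], 0], [[0, 0, 0], 0], [[0, 0, 0], 0]])

```text
time: 4.1
position: [0.5545, 0.3149, 0.0024]
tool_rot: [0.66, 0.254, -0.254, -0.66]
ft_force: [0.5, -0.7, -0.4]
grip_width: 0.055
```

arm_command(plan=[[[0, 0, 0.5], 0], [[0, 0, 1.2], 0], [[0, 0, 2.5], 0], [[0, 0, 4], 0], [[0, 0, 4.4], 0]])

```text
time: 4.6
position: [0.5572, 0.316, 0.1174]
tool_rot: [0.66, 0.257, -0.251, -0.66]
ft_force: [0.6, 0.2, 0.8]
grip_width: 0.0549
```

Run:
```python
from disc import *
st();c=snap("wrist","w5"); st()
cv2.imwrite("pics/w5c.png",cv2.resize(c["pixels"][180:310,220:420,::-1],None,fx=3,fy=3))
```

```text
t 4.6 p [0.5572 0.316  0.1174] yaw 132.15 f [0.6 0.2 0.8] w 0.0549 vmax 0.159
t 4.65 p [0.5571 0.3159 0.1173] yaw 132.15 f [0.8 0.6 1.3] w 0.0547 vmax 0.049
```

View pics/w5c.png

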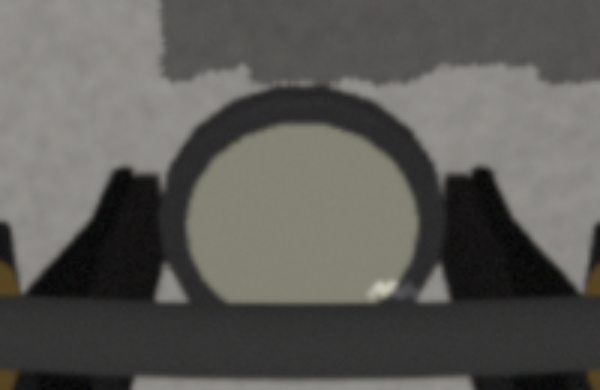

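arm_command(plan=[[[-1.2, -1.6, 0], 0], [[-2.4, -3.2, 0], 0], [[-3.6, -4.8, 0], 0], [[-4.8, -6.4, 0], 0], [[-5.7, -7.6, 0], 0]])

```text
time: 5.15
position: [0.4083, 0.1234, 0.1117]
tool_rot: [-0.659, -0.253, 0.256, 0.66]
ft_force: [-0.7, 0.2, -1.4]
grip_width: 0.055
```

Run:
```python
from disc import *
st()
```

```text
t 5.15 p [0.4083 0.1234 0.1117] yaw 132.13 f [-0.7  0.2 -1.4] w 0.055 vmax 0.699
```

arm_command(plan=[[[0.5, -1.7, 0], 0], [[1.0, -3.4, 0], 0], [[1.6, -5.1, 0], 0], [[2.2, -6.8, 0], 0], [[2.7, -8.5, 0], 0]])

```text
time: 5.65
position: [0.4794, -0.0893, 0.1117]
tool_rot: [-0.66, -0.254, 0.254, 0.66]
ft_force: [1.1, -0.1, 0.1]
grip_width: 0.0548
```

arm_command(plan=[[[0, 0, 0], 0], [[0, 0, 0], 0], [[0, 0, 0], 0]])

```text
time: 5.95
position: [0.4778, -0.0864, 0.1116]
tool_rot: [-0.659, -0.254, 0.255, 0.661]
ft_force: [0.6, 0.6, -0.5]
grip_width: 0.0549
```

Run:
```python
from disc import *
st();c=snap("wrist","w6"); st()
```

```text
t 5.95 p [ 0.4778 -0.0864  0.1116] yaw 132.16 f [ 0.6  0.6 -0.5] w 0.0549 vmax 0.019
t 6.0 p [ 0.478  -0.0861  0.1118] yaw 132.2 f [ 0.3  0.4 -0.1] w 0.055 vmax 0.013
```

View pics/w6.png

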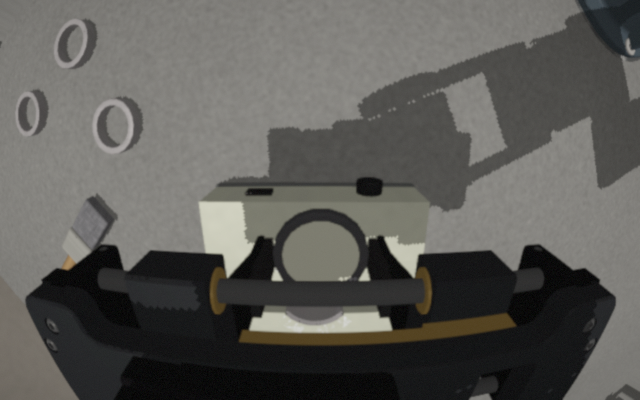

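Run:
```python
from disc import *
c=dict(pickle.load(open("w6.pkl","rb"))); R=c["R"];ctr=-R.T@c["t"]
w=np.array([.5342,-.0433]);ex=np.array([.743,.669]);ey=np.array([-.669,.743])
for s in (.1,.11,.12,.13):
    c["t"]=-R@(ctr+np.r_[s*ex,.01]); print(s,[proj(c,[*(w+.0295*(np.cos(a)*ex+np.sin(a)*ey)),.055],True)[0].round(0) for a in np.radians([0,90,180,270])])
```

```text
0.1 [array([313., 214.]), array([351., 177.]), array([312., 138.]), array([274., 177.])]
0.11 [array([312., 202.]), array([352., 164.]), array([312., 125.]), array([273., 165.])]
0.12 [array([312., 189.]), array([352., 151.]), array([312., 111.]), array([273., 151.])]
0.13 [array([312., 177.]), array([352., 138.]), array([312.,  98.]), array([272., 138.])]
```

arm_command(plan=[[[1.0, 0.9, 0.4], 0], [[2.0, 1.8, 0.4], 0], [[3.0, 2.7, 0.4], 0], [[3.0, 2.7, 0.4], 0], [[3.0, 2.7, 0.4], 0]])

```text
time: 6.5
position: [0.5535, -0.0181, 0.122]
tool_rot: [-0.659, -0.255, 0.256, 0.66]
ft_force: [-0.2, 0.4, -1.1]
grip_width: 0.055
```

arm_command(plan=[[[0, 0, 0], 0], [[0, 0, 0], 0]])

```text
time: 6.7
position: [0.5531, -0.0201, 0.1221]
tool_rot: [-0.66, -0.254, 0.255, 0.66]
ft_force: [-1.0, 0.5, -0.5]
grip_width: 0.055
```

Run:
```python
from disc import *
st();c=snap("wrist","w7"); st()
cv2.imwrite("pics/w7c.png",cv2.resize(c["pixels"][110:310,200:430,::-1],None,fx=3.4,fy=3))
```

```text
t 6.7 p [ 0.5531 -0.0201  0.1221] yaw 132.12 f [-1.   0.5 -0.5] w 0.055 vmax 0.009
t 6.75 p [ 0.5534 -0.0204  0.1222] yaw 132.1 f [-0.7  0.4  0. ] w 0.0549 vmax 0.006
```

View pics/w7c.png

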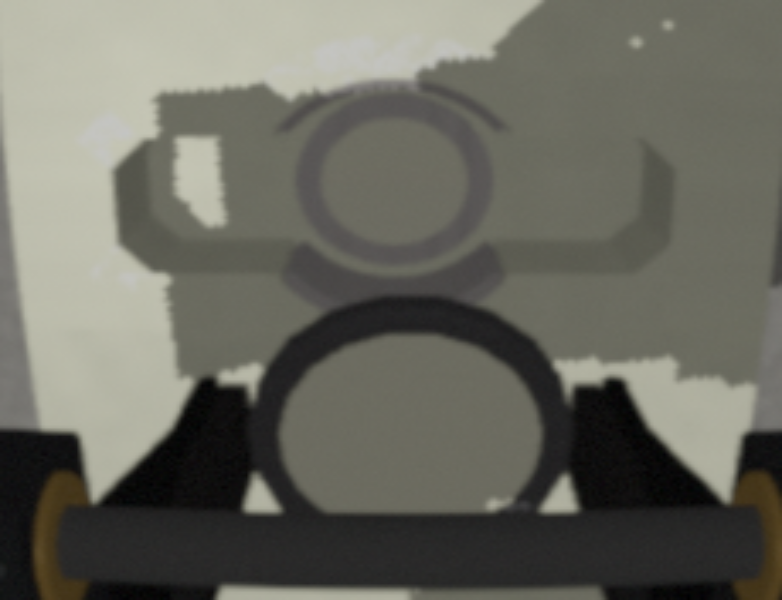

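Run:
```python
from disc import *
c=pickle.load(open("w7.pkl","rb")); o,R,y=st(); p=o["position"]
P=edges(c,315.9,170,17,25,-1,3); 
for z in(.025,): ci=circ(plane(c,P,z,True)[:,:2]); print("ring inner",ci)
P=edges(c,315.9,170,25,36,1,3); wo=circ(plane(c,P,.025,True)[:,:2]); print("ring outer",wo)
D=edges(c,200+411/3.4,110+430/3,20,46,-1,15,[*range(165,376,5)])
zt=p[2]-.0023+.008
d=circ(plane(c,D,zt,True)[:,:2]); print("disc",d, "zt",zt)
# recess edges: mid between outer ends at crop (115,..),(675)
e=plane(c,[[200+115/3.4,110+205/3],[200+675/3.4,110+205/3]],.055,True)[:,:2]; print("recess ends",e,"mid",e.mean(0),"len",np.linalg.norm(e[1]-e[0]),"yaw",np.degrees(np.arctan2(*(e[0]-e[1])[::-1])))
rel=(ci[0]+wo[0])/2-d[0]; print("move",rel,"units",rel/.025,"| disc-TCP",d[0]-p[:2])
```

```text
t 6.75 p [ 0.5534 -0.0204  0.1222] yaw 132.1 f [-0.7  0.4  0. ] w 0.0549 vmax 0.006
ring inner (array([ 0.53462479, -0.04194073]), np.float64(0.018484647793588507), np.float64(0.0002549735534857625), 61)
ring outer (array([ 0.53282349, -0.04327514]), np.float64(0.025947073993500012), np.float64(0.0014716919734361253), 67)
disc (array([ 0.55261014, -0.02046973]), np.float64(0.021863140254707304), np.float64(6.283290970381581e-05), 4) zt 0.12792909870696928
recess ends [[ 0.57662137 -0.08920809]
 [ 0.49099198  0.00585884]] mid [ 0.53380668 -0.04167463] len 0.12794574612151988 yaw -47.98977103575995
move [-0.01888601 -0.02213821] units [-0.75544023 -0.88552832] | disc-TCP [-7.87594717e-04 -8.63635937e-05]
```

Run:
```python
from disc import *
c=pickle.load(open("w7.pkl","rb")); o,R,y=st(); p=o["position"]
zt=p[2]+.0057
D=edges(c,200+411/3.4,110+430/3,20,46,-1,15,[*range(165,376,5)]); Q=plane(c,D,zt,True)[:,:2]
s=np.linalg.lstsq(np.c_[2*Q,np.ones(len(Q))],(Q**2).sum(1),rcond=None)[0]; e=np.hypot(*(Q-s[:2]).T); print(len(Q),s[:2],e.mean(),e.std(), (s[:2]-p[:2])@R[:2,0],(s[:2]-p[:2])@R[:2,2])
P=edges(c,315.9,170,23,33,1,2); W=plane(c,P,.025,True)[:,:2]; r=np.hypot(*(W-[.5346,-.0419]).T); print(np.sort(r).round(4)[::6]); k=abs(r-np.median(r))<.0012; print(circ(W[k]))
```

```text
t 6.75 p [ 0.5534 -0.0204  0.1222] yaw 132.1 f [-0.7  0.4  0. ] w 0.0549 vmax 0.006
4 [ 0.55261014 -0.02046973] 0.021863049966152456 6.283290970381581e-05 -0.0006423048941218971 0.00046390484262908555
[0.0241 0.0244 0.0246 0.0247 0.0248 0.0249 0.0249 0.0249 0.025  0.0252
 0.0253 0.0268]
(array([ 0.53462174, -0.04200924]), np.float64(0.024898667871803996), np.float64(0.00025430939649620775), 58)
```

arm_command(plan=[[[-0.4, -0.4, 0], 0], [[-0.74, -0.85, -0.6], 0], [[-0.74, -0.85, -1.2], 0], [[-0.74, -0.85, -1.8], 0], [[-0.74, -0.85, -1.8], 0]])

```text
time: 7.25
position: [0.5335, -0.0421, 0.0758]
tool_rot: [-0.659, -0.252, 0.255, 0.661]
ft_force: [-0.5, -0.0, -1.2]
grip_width: 0.0554
```

arm_command(plan=[[[0, 0, 0], 0], [[0, 0, 0], 0]])

```text
time: 7.45
position: [0.5362, -0.0419, 0.0781]
tool_rot: [0.66, 0.254, -0.254, -0.66]
ft_force: [-0.4, -0.0, -0.8]
grip_width: 0.0552
```

Run:
```python
from disc import *
st();c=snap("wrist","w8"); st();st()
cv2.imwrite("pics/w8c.png",cv2.resize(c["pixels"][110:310,200:430,::-1],None,fx=3.4,fy=3))
```

```text
t 7.45 p [ 0.5362 -0.0419  0.0781] yaw 132.12 f [-0.4 -0.  -0.8] w 0.0552 vmax 0.006
t 7.5 p [ 0.5364 -0.0417  0.0781] yaw 132.13 f [ 0.4  0.  -0.2] w 0.055 vmax 0.004
t 7.5 p [ 0.5364 -0.0417  0.0781] yaw 132.13 f [ 0.4  0.  -0.2] w 0.055 vmax 0.004
```

View pics/w8c.png

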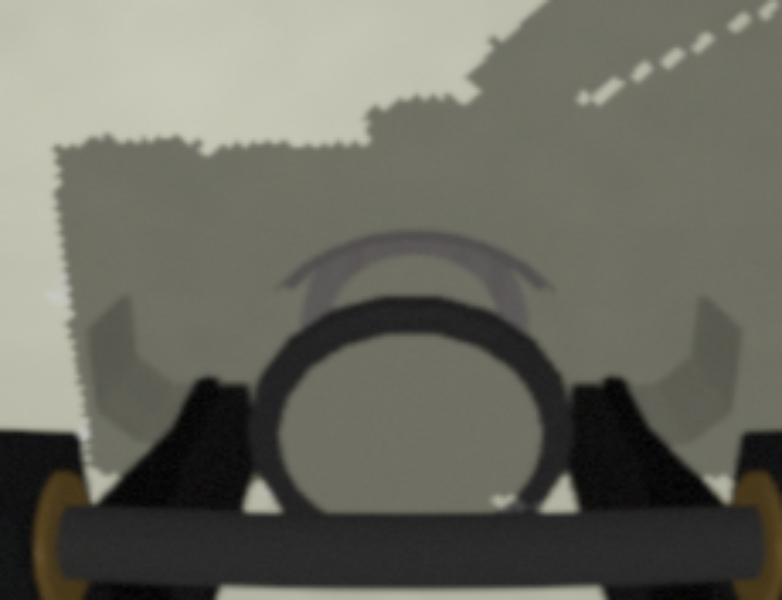

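arm_command(plan=[[[-0.05, 0, -0.2], 0], [[-0.05, 0, -0.4], 0], [[-0.05, 0, -0.6], 0], [[-0.05, 0, -0.8], 0], [[-0.05, 0, -0.8], 0]])

```text
time: 8.0
position: [0.5341, -0.0411, 0.0564]
tool_rot: [-0.659, -0.254, 0.255, 0.66]
ft_force: [-0.8, 0.0, -1.5]
grip_width: 0.0554
```

Run:
```python
from disc import *
st();c=snap("wrist","w9"); st();st()
cv2.imwrite("pics/w9c.png",cv2.resize(c["pixels"][110:310,200:430,::-1],None,fx=3.4,fy=3))
```

```text
t 8.0 p [ 0.5341 -0.0411  0.0564] yaw 132.14 f [-0.8  0.  -1.5] w 0.0554 vmax 0.012
t 8.05 p [ 0.5344 -0.0412  0.0567] yaw 132.15 f [ 0.6 -0.6 -0.4] w 0.0554 vmax 0.01
t 8.05 p [ 0.5344 -0.0412  0.0567] yaw 132.15 f [ 0.6 -0.6 -0.4] w 0.0554 vmax 0.01
```

View pics/w9c.png

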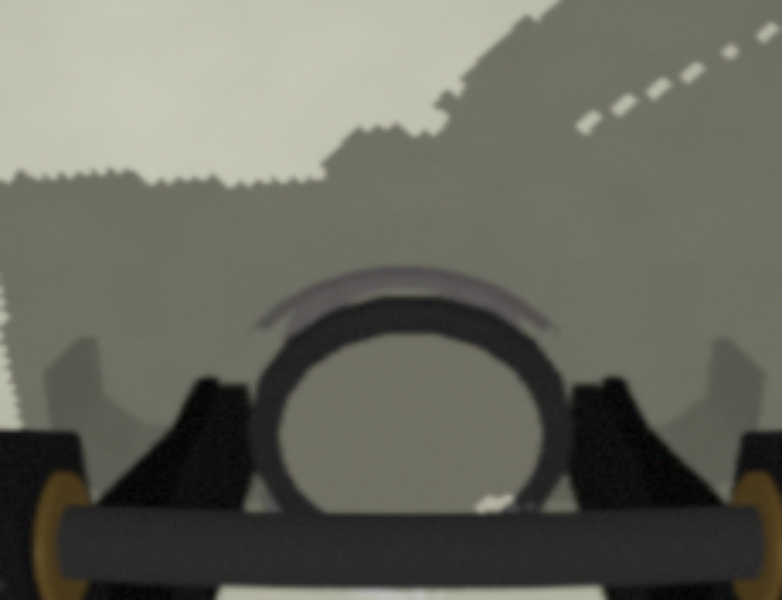

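arm_command(plan=[[[0.02, -0.03, 0], 0], [[0.02, -0.03, -0.15], 0], [[0.02, -0.03, -0.3], 0], [[0.02, -0.03, -0.45], 0], [[0.02, -0.03, -0.45], 0]])

```text
time: 8.55
position: [0.5347, -0.042, 0.0455]
tool_rot: [-0.66, -0.254, 0.255, 0.66]
ft_force: [-0.1, -0.5, -0.6]
grip_width: 0.0549
```

Run:
```python
from disc import *
st();c=snap("wrist","w10"); st();st()
cv2.imwrite("pics/w10c.png",cv2.resize(c["pixels"][110:310,200:430,::-1],None,fx=3.4,fy=3))
```

```text
t 8.55 p [ 0.5347 -0.042   0.0455] yaw 132.13 f [-0.1 -0.5 -0.6] w 0.0549 vmax 0.007
t 8.6 p [ 0.5349 -0.042   0.0457] yaw 132.14 f [-0.6  0.  -0.5] w 0.0547 vmax 0.006
t 8.6 p [ 0.5349 -0.042   0.0457] yaw 132.14 f [-0.6  0.  -0.5] w 0.0547 vmax 0.006
```

View pics/w10c.png

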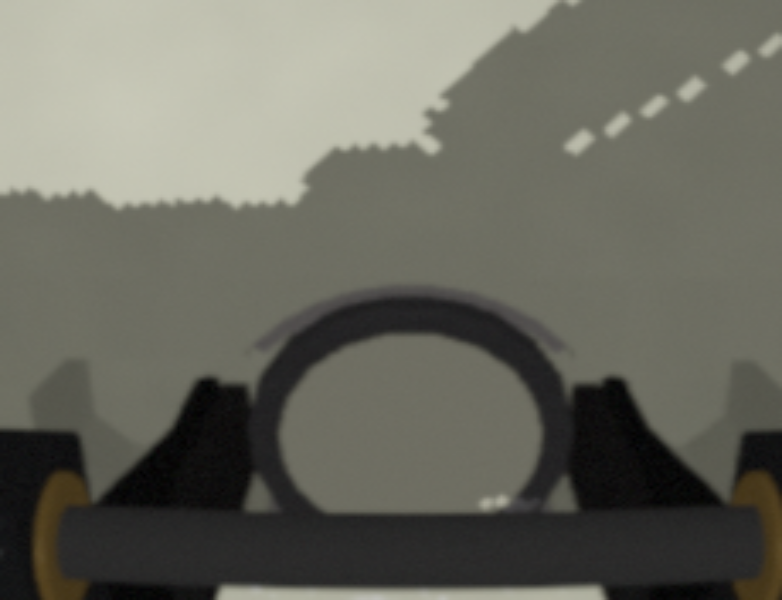

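arm_command(plan=[[[0, 0, -0.15], 0], [[0, 0, -0.3], 0], [[0, 0, -0.45], 0], [[0, 0, -0.6], 0], [[0, 0, -0.6], 0]])

```text
time: 9.1
position: [0.5348, -0.042, 0.0305]
tool_rot: [-0.66, -0.254, 0.255, 0.66]
ft_force: [-0.2, 0.6, -0.9]
grip_width: 0.0549
```

arm_command(plan=[[[0, 0, 0], 0], [[0, 0, -0.05], 0], [[0, 0, -0.05], 0]])

```text
time: 9.4
position: [0.5352, -0.0421, 0.0298]
tool_rot: [0.66, 0.254, -0.254, -0.66]
ft_force: [0.0, -1.1, -0.4]
grip_width: 0.0549
```

arm_command(plan=[[[0, 0, -0.05], 0], [[0, 0, -0.1], 0], [[0, 0, -0.1], 0]])

```text
time: 9.7
position: [0.5353, -0.0421, 0.0273]
tool_rot: [0.66, 0.254, -0.254, -0.66]
ft_force: [0.1, -0.9, -0.9]
grip_width: 0.0552
```

arm_command(plan=[[[0, 0, -0.04], 0], [[0, 0, -0.04], 0]])

```text
time: 9.9
position: [0.5353, -0.0421, 0.0273]
tool_rot: [0.66, 0.254, -0.254, -0.66]
ft_force: [-1.3, -0.3, 7.1]
grip_width: 0.0554
```

arm_command(plan=[[[0, 0, 0.03], 0], [[0, 0, 0.03], 0], [[0, 0, 0.03], 0]], fingers=0.6)

```text
time: 10.2
position: [0.5352, -0.0421, 0.027]
tool_rot: [0.66, 0.254, -0.254, -0.66]
ft_force: [0.8, 0.5, 0.2]
grip_width: 0.0675
```

arm_command(plan=[[[0, 0, 0], 0], [[0, 0, 0.5], 0], [[0, 0, 1.5], 0], [[0, 0, 3], 0], [[0, 0, 4], 0]])

```text
time: 10.7
position: [0.5359, -0.0422, 0.1296]
tool_rot: [0.66, 0.255, -0.254, -0.659]
ft_force: [0.4, -0.5, -0.3]
grip_width: 0.0698
```

Run:
```python
from disc import *
st();c=snap("wrist","w11"); st();
cv2.imwrite("pics/w11c.png",cv2.resize(c["pixels"][110:310,200:430,::-1],None,fx=3.4,fy=3))
```

```text
t 10.7 p [ 0.5359 -0.0422  0.1296] yaw 132.15 f [ 0.4 -0.5 -0.3] w 0.0698 vmax 0.563
t 10.75 p [ 0.5381 -0.0428  0.1331] yaw 132.16 f [ 0.3 -0.7  2.8] w 0.0697 vmax 0.118
```

View pics/w11c.png

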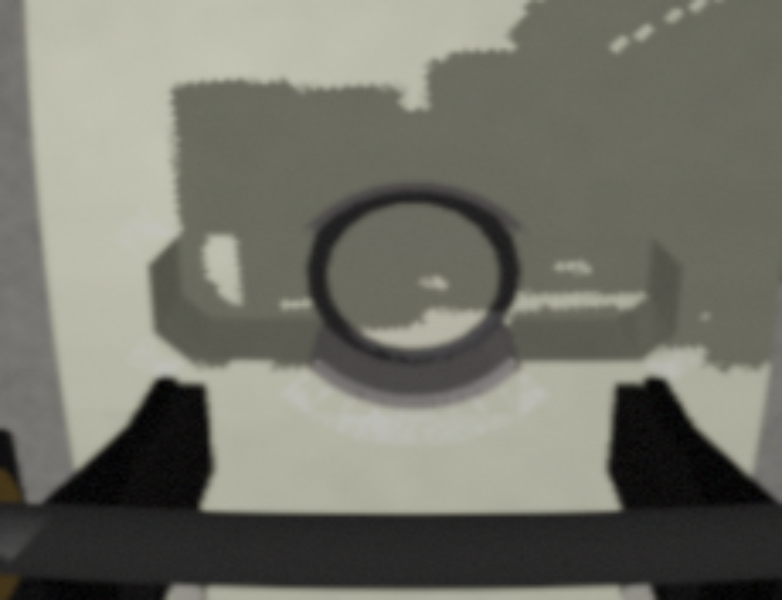

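arm_command(plan=[[[0.1, -1.6, 0], 0], [[0.3, -3.4, 0], -1], [[0.5, -5.3, 0], -2], [[0.6, -7.2, 0], -3], [[0.8, -9, -0.6], -4.4]], fingers=1)

```text
time: 11.25
position: [0.5564, -0.2701, 0.1145]
tool_rot: [0.698, 0.123, -0.121, -0.695]
ft_force: [1.0, -0.8, 0.6]
grip_width: 0.0868
```

arm_command(plan=[[[0, -0.9, -0.6], 0], [[0, -0.9, -1.1], 0], [[0, -0.9, -1.1], 0], [[0, -0.9, -1.1], 0]])

```text
time: 11.65
position: [0.5547, -0.2878, 0.0845]
tool_rot: [-0.695, -0.124, 0.124, 0.697]
ft_force: [-0.3, -0.2, -0.0]
grip_width: 0.087
```

Run:
```python
from disc import *
st();c=snap("wrist","w12"); st();
```

```text
t 11.65 p [ 0.5547 -0.2878  0.0845] yaw 110.2 f [-0.3 -0.2 -0. ] w 0.087 vmax 0.016
t 11.7 p [ 0.5552 -0.2879  0.085 ] yaw 110.23 f [0.3 0.5 1.1] w 0.0873 vmax 0.011
```

View pics/w12.png

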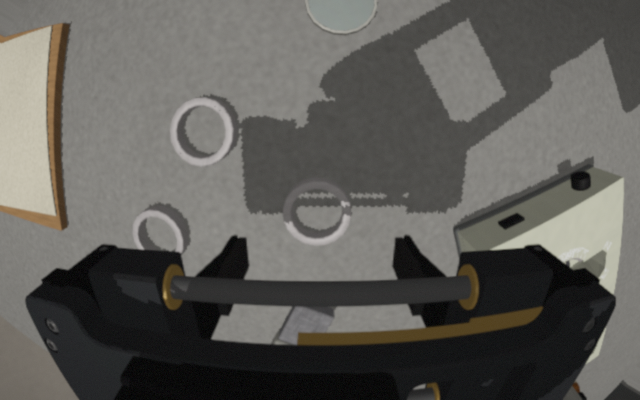

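Run:
```python
from disc import *
c=pickle.load(open("w12.pkl","rb")); o,R,y=st();p=o["position"]
cv2.imwrite("pics/w12c.png",cv2.resize(c["pixels"][170:260,260:380,::-1],None,fx=5,fy=5))
for nm,r0,r1,sg in (("outer",27,42,-1),("inner",15,29,1)):
    P=edges(c,317,211,r0,r1,sg,6,range(0,360,4)); ci=circ(plane(c,P,.014,True)[:,:2]); d=ci[0]-p[:2]; print(nm,ci,"d",d)
```

```text
t 11.7 p [ 0.5552 -0.2879  0.085 ] yaw 110.23 f [0.3 0.5 1.1] w 0.0873 vmax 0.011
outer (array([ 0.55714999, -0.28965256]), np.float64(0.02706056257160583), np.float64(0.00030351103717871775), 37) d [ 0.00193517 -0.00173589]
inner (array([ 0.55887353, -0.28820834]), np.float64(0.019363688586700005), np.float64(0.0012709383023995979), 62) d [ 0.00365872 -0.00029167]
```

View pics/w12c.png

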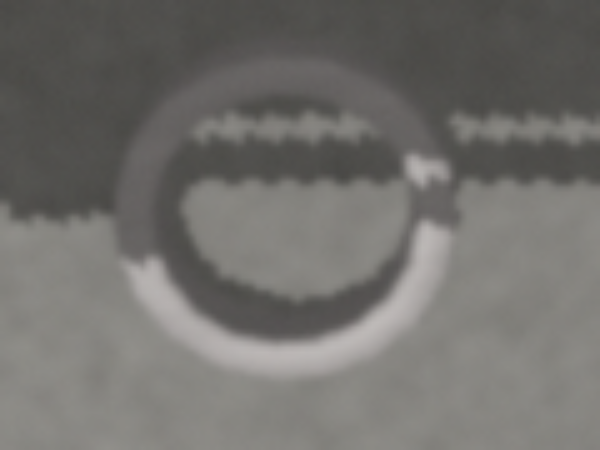

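arm_command(plan=[[[0.08, -0.07, -0.7], 0], [[0.08, -0.07, -1.4], 0], [[0.08, -0.07, -2.0], 0], [[0.08, -0.07, -2.4], 0], [[0.08, -0.07, -2.4], 0]])

```text
time: 12.2
position: [0.5562, -0.2901, 0.0226]
tool_rot: [-0.695, -0.123, 0.125, 0.697]
ft_force: [-0.1, 0.6, -0.0]
grip_width: 0.0871
```

arm_command(plan=[[[0, 0, 0], 0], [[0, 0, 0], 0]])

```text
time: 12.4
position: [0.5577, -0.2917, 0.0252]
tool_rot: [0.697, 0.124, -0.123, -0.696]
ft_force: [0.3, 0.8, -0.4]
grip_width: 0.0869
```

arm_command(plan=[[[0, 0.06, -0.3], 0], [[0, 0.06, -0.5], 0], [[0, 0.06, -0.7], 0], [[0, 0.06, -0.8], 0], [[0, 0.06, -0.8], 0]])

```text
time: 12.9
position: [0.5568, -0.2896, 0.0039]
tool_rot: [-0.696, -0.123, 0.124, 0.697]
ft_force: [0.5, 0.7, 0.7]
grip_width: 0.0871
```

Run:
```python
from disc import *
st();c=snap("wrist","w13"); st();
cv2.imwrite("pics/w13c.png",cv2.resize(c["pixels"][180:310,220:420,::-1],None,fx=3,fy=3))
```

```text
t 12.9 p [ 0.5568 -0.2896  0.0039] yaw 110.14 f [0.5 0.7 0.7] w 0.0871 vmax 0.009
t 12.95 p [ 0.557  -0.2898  0.0042] yaw 110.13 f [-0.6  0.8  0.1] w 0.087 vmax 0.007
```

View pics/w13c.png

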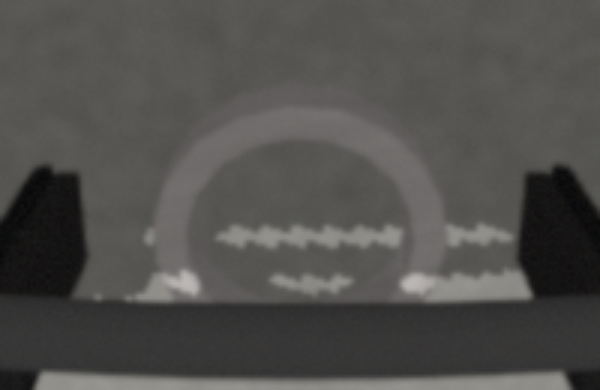

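arm_command(plan=[[[0, 0, 0], 0], [[0, 0, 0], 0], [[0, 0, 0], 0], [[0, 0, 0], 0], [[0, 0, 0], 0]], fingers=-1, force=20)

```text
time: 13.45
position: [0.5573, -0.2899, 0.0047]
tool_rot: [0.696, 0.124, -0.124, -0.696]
ft_force: [-0.1, 0.2, -0.1]
grip_width: 0.0556
```

arm_command(plan=[[[0, 0, 0], 0], [[0, 0, 0], 0]])

```text
time: 13.65
position: [0.5572, -0.2899, 0.0047]
tool_rot: [0.696, 0.124, -0.124, -0.696]
ft_force: [0.2, -0.6, 1.1]
grip_width: 0.0549
```

```bash
python3 -c "
from disc import *
st()"
```

```text
t 13.65 p [ 0.5572 -0.2899  0.0047] yaw 110.14 f [ 0.2 -0.6  1.1] w 0.0549 vmax 0.002
```

arm_command(plan=[[[0, 0, 0.5], 0], [[0, 0, 1.2], 0], [[0, 0, 2.5], 0], [[0, 0, 4], 0], [[0, 0, 4.6], 0]])

```text
time: 14.15
position: [0.559, -0.2911, 0.1239]
tool_rot: [0.698, 0.125, -0.122, -0.694]
ft_force: [0.6, 0.1, -1.0]
grip_width: 0.0552
```

arm_command(plan=[[[-0.2, 1.6, 0], 0.8], [[-0.4, 3.4, 0], 1.8], [[-0.6, 5.3, 0], 2.8], [[-0.8, 7.2, 0], 3.8], [[-1.0, 9.0, 0], 4.4]])

```text
time: 14.65
position: [0.5313, -0.0629, 0.1196]
tool_rot: [-0.659, -0.255, 0.255, 0.66]
ft_force: [0.8, -0.7, 0.4]
grip_width: 0.0553
```

arm_command(plan=[[[0, 0.9, -0.4], 0], [[0, 0.9, -0.9], 0], [[0, 0.9, -1.2], 0], [[0, 0.9, -1.2], 0], [[0, 0.9, -1.2], 0]])

```text
time: 15.15
position: [0.5325, -0.0437, 0.0893]
tool_rot: [0.66, 0.254, -0.254, -0.66]
ft_force: [0.2, -0.8, 0.3]
grip_width: 0.0553
```

Run:
```python
from disc import *
st();c=snap("wrist","w14"); st();
cv2.imwrite("pics/w14c.png",cv2.resize(c["pixels"][110:310,200:430,::-1],None,fx=3.4,fy=3))
```

```text
t 15.15 p [ 0.5325 -0.0437  0.0893] yaw 132.03 f [ 0.2 -0.8  0.3] w 0.0553 vmax 0.013
t 15.2 p [ 0.5327 -0.0437  0.0895] yaw 132.03 f [-0.4  0.1 -1.3] w 0.0551 vmax 0.009
```

View pics/w14c.png

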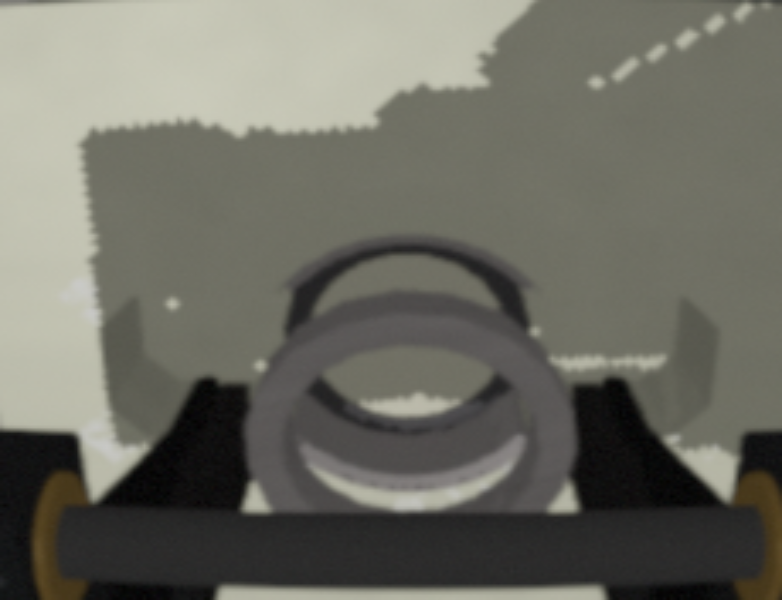

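Spacer held level over the well, with the diffuser visible below. Measure its offset from the TCP.

Run:
```python
from disc import *
c=pickle.load(open("w14.pkl","rb")); o,R,y=st();p=o["position"]
cu,cv0=200+411/3.4,110+430/3; zt=p[2]+.0093
# inner edge of ring top (upper part): from inside dark/different -> ring
P=edges(c,cu,cv0,22,46,1,2,range(190,351,5)); Q=plane(c,P,zt,True)[:,:2]
d=Q-p[:2]; r=np.hypot(*d.T); print(len(P),np.sort(r).round(4)[::3])
# outer top edge = ring top vs its own outer wall
P2=edges(c,cu,cv0,38,60,-1,2,range(190,351,5)); Q2=plane(c,P2,zt,True)[:,:2]; print(np.sort(np.hypot(*(Q2-p[:2]).T)).round(4)[::3])
for q,r0 in((Q,.021),(Q2,.028)):
    k=abs(np.hypot(*(q-p[:2]).T)-r0)<.003; q=q[k]; 
    if k.sum()>5: ci=circ(q); e=ci[0]-p[:2]; print(ci,"tool x,z",e@R[:2,0],e@R[:2,2])
# top point along -tool x
for q in (Q,Q2):
    t=(q-p[:2])@R[:2,0]; print("extreme -x",t.min())
```

```text
t 15.2 p [ 0.5327 -0.0437  0.0895] yaw 132.03 f [-0.4  0.1 -1.3] w 0.0551 vmax 0.009
15 [0.0151 0.0207 0.0213 0.0215 0.0308]
[0.0267 0.0275 0.0277 0.0286 0.0304 0.0311 0.033  0.0346 0.0369 0.0379
 0.0385]
(array([ 0.53117189, -0.04475563]), np.float64(0.02006959593357656), np.float64(0.0003797540649644602), 9) tool x,z -0.0018000903069531635 0.0002174061029580215
(array([ 0.53102977, -0.04521191]), np.float64(0.027184687900167512), np.float64(0.0012877829832471013), 15) tool x,z -0.002211136391664765 -2.6382049371208066e-05
extreme -x -0.03060059045758999
extreme -x -0.0384272958909729
```

arm_command(plan=[[[0.09, 0.06, -0.3], 0], [[0.09, 0.06, -0.6], 0], [[0.09, 0.06, -0.9], 0], [[0.09, 0.06, -1.0], 0], [[0.09, 0.06, -1.0], 0]])

```text
time: 15.7
position: [0.5339, -0.0407, 0.0638]
tool_rot: [-0.659, -0.254, 0.255, 0.66]
ft_force: [-0.7, 0.5, 0.5]
grip_width: 0.0552
```

Run:
```python
from disc import *
st();c=snap("wrist","w15"); st();
cv2.imwrite("pics/w15c.png",cv2.resize(c["pixels"][110:310,200:430,::-1],None,fx=3.4,fy=3))
```

```text
t 15.7 p [ 0.5339 -0.0407  0.0638] yaw 132.14 f [-0.7  0.5  0.5] w 0.0552 vmax 0.014
t 15.75 p [ 0.5342 -0.0408  0.0642] yaw 132.14 f [-0.  -0.1 -0.2] w 0.0549 vmax 0.012
```

View pics/w15c.png

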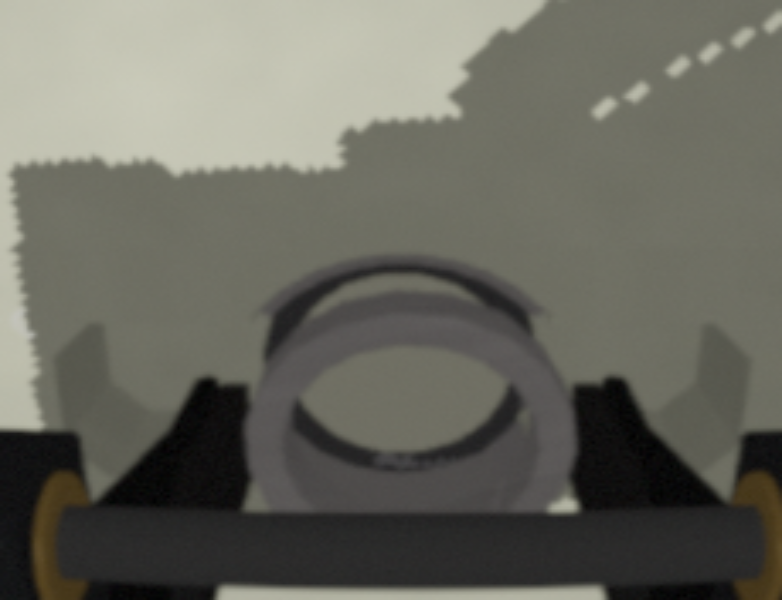

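arm_command(plan=[[[0.02, -0.04, 0], 0], [[0.02, -0.04, -0.15], 0], [[0.02, -0.04, -0.3], 0], [[0.02, -0.04, -0.4], 0], [[0.02, -0.04, -0.4], 0]])

```text
time: 16.25
position: [0.5346, -0.0417, 0.0541]
tool_rot: [-0.66, -0.254, 0.254, 0.66]
ft_force: [0.4, -0.9, -0.8]
grip_width: 0.0554
```

Run:
```python
from disc import *
st();c=snap("wrist","w16"); st();
cv2.imwrite("pics/w16c.png",cv2.resize(c["pixels"][110:310,200:430,::-1],None,fx=3.4,fy=3))
```

```text
t 16.25 p [ 0.5346 -0.0417  0.0541] yaw 132.14 f [ 0.4 -0.9 -0.8] w 0.0554 vmax 0.008
t 16.3 p [ 0.5347 -0.0418  0.0543] yaw 132.14 f [-0.1  0.2 -0.3] w 0.0551 vmax 0.005
```

View pics/w16c.png

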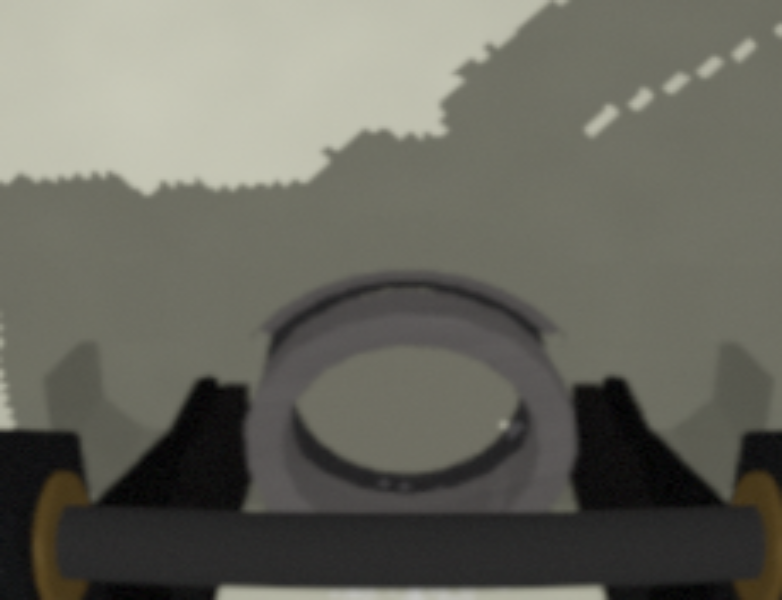

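arm_command(plan=[[[0.01, 0, -0.15], 0], [[0.01, 0, -0.3], 0], [[0.01, 0, -0.45], 0], [[0.01, 0, -0.55], 0], [[0.01, 0, -0.55], 0]])

```text
time: 16.8
position: [0.5349, -0.0418, 0.0403]
tool_rot: [-0.66, -0.254, 0.254, 0.66]
ft_force: [-0.3, 0.5, 0.1]
grip_width: 0.0556
```

arm_command(plan=[[[0, 0, 0], 0], [[0, 0, -0.06], 0], [[0, 0, -0.06], 0]])

```text
time: 17.1
position: [0.5352, -0.0418, 0.0393]
tool_rot: [0.66, 0.254, -0.254, -0.66]
ft_force: [-0.3, -0.7, 0.3]
grip_width: 0.055
```

arm_command(plan=[[[0, 0, -0.05], 0], [[0, 0, -0.07], 0], [[0, 0, -0.07], 0]])

```text
time: 17.4
position: [0.5352, -0.0418, 0.0377]
tool_rot: [0.66, 0.254, -0.254, -0.66]
ft_force: [-0.5, 0.3, 0.7]
grip_width: 0.0552
```

arm_command(plan=[[[0, 0, -0.04], 0], [[0, 0, -0.04], 0]])

```text
time: 17.6
position: [0.5352, -0.0418, 0.0376]
tool_rot: [0.66, 0.254, -0.254, -0.66]
ft_force: [-2.2, 0.3, 7.6]
grip_width: 0.0555
```

Seated at 0.0376 as predicted (0.0377). Release and lift.

arm_command(plan=[[[0, 0, 0.03], 0], [[0, 0, 0.03], 0], [[0, 0, 0.03], 0]], fingers=0.6)

```text
time: 17.9
position: [0.5352, -0.0418, 0.0372]
tool_rot: [-0.66, -0.254, 0.254, 0.66]
ft_force: [0.4, -0.5, 0.1]
grip_width: 0.0673
```

arm_command(plan=[[[0, 0, 0], 0], [[0, 0, 0.5], 0], [[0, 0, 1.5], 0], [[0, 0, 3], 0], [[0, 0, 3.6], 0]])

```text
time: 18.4
position: [0.5369, -0.0422, 0.1308]
tool_rot: [0.661, 0.256, -0.253, -0.659]
ft_force: [0.5, 0.3, -1.2]
grip_width: 0.0697
```

Run:
```python
from disc import *
st();c=snap("wrist","w17"); st();
cv2.imwrite("pics/w17c.png",cv2.resize(c["pixels"][110:310,200:430,::-1],None,fx=3.4,fy=3))
```

```text
t 18.4 p [ 0.5369 -0.0422  0.1308] yaw 132.15 f [ 0.5  0.3 -1.2] w 0.0697 vmax 0.321
t 18.45 p [ 0.5378 -0.0425  0.1322] yaw 132.15 f [0.5 0.  0.5] w 0.0692 vmax 0.081
```

View pics/w17c.png

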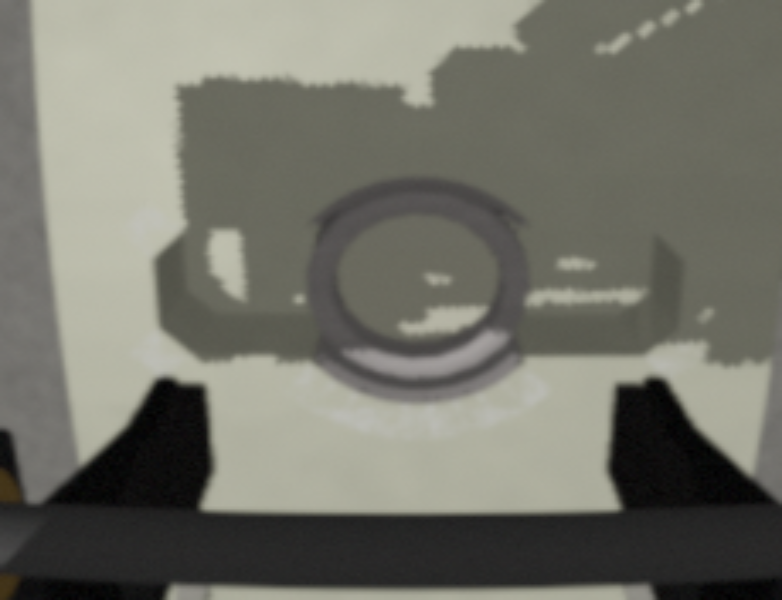

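arm_command(plan=[[[-0.8, -1.6, 0], 0], [[-1.6, -3.3, 0], -1.2], [[-2.4, -5.0, 0], -2.6], [[-3.2, -6.7, 0], -4], [[-4.0, -8.4, 0], -5.4]], fingers=1)

```text
time: 18.95
position: [0.4341, -0.2531, 0.1274]
tool_rot: [-0.701, -0.091, 0.092, 0.701]
ft_force: [0.6, -0.6, -0.4]
grip_width: 0.0866
```

arm_command(plan=[[[-0.9, -1.6, 0], -1], [[-1.9, -3.1, -0.5], -1], [[-1.9, -3.1, -1.2], -1], [[-1.9, -3.1, -1.7], -1], [[-1.9, -3.1, -1.7], -1]])

```text
time: 19.45
position: [0.3863, -0.3286, 0.0834]
tool_rot: [-0.703, -0.061, 0.063, 0.706]
ft_force: [0.3, 0.5, 0.3]
grip_width: 0.0875
```

arm_command(plan=[[[0, 0, 0], 0]])

```text
time: 19.55
position: [0.3876, -0.3291, 0.0848]
tool_rot: [-0.704, -0.062, 0.063, 0.705]
ft_force: [-0.0, 0.3, 1.6]
grip_width: 0.0867
```

Run:
```python
from disc import *
st();c=snap("wrist","w18"); st();
```

```text
t 19.55 p [ 0.3876 -0.3291  0.0848] yaw 100.14 f [-0.   0.3  1.6] w 0.0867 vmax 0.017
t 19.6 p [ 0.388  -0.3293  0.0852] yaw 100.17 f [ 0.1  0.4 -0.4] w 0.0873 vmax 0.012
```

View pics/w18.png

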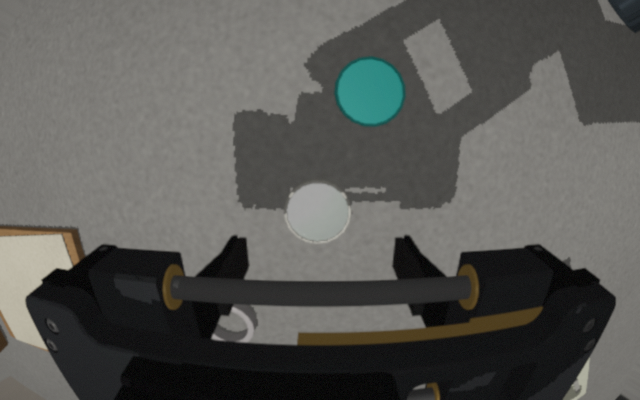

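Run:
```python
from disc import *
c=pickle.load(open("w18.pkl","rb")); o,R,y=st();p=o["position"]
cv2.imwrite("pics/w18c.png",cv2.resize(c["pixels"][170:260,260:380,::-1],None,fx=5,fy=5))
P=edges(c,318,212,25,42,-1,6,range(0,360,4)); ci=circ(plane(c,P,.008,True)[:,:2]); d=ci[0]-p[:2]; print(ci,"d",d, d/.025)
```

```text
t 19.6 p [ 0.388  -0.3293  0.0852] yaw 100.17 f [ 0.1  0.4 -0.4] w 0.0873 vmax 0.012
(array([ 0.39179264, -0.33018261]), np.float64(0.02655211600999088), np.float64(0.0004627431002051058), 75) d [ 0.00381107 -0.00091632] [ 0.15244298 -0.03665285]
```

View pics/w18c.png

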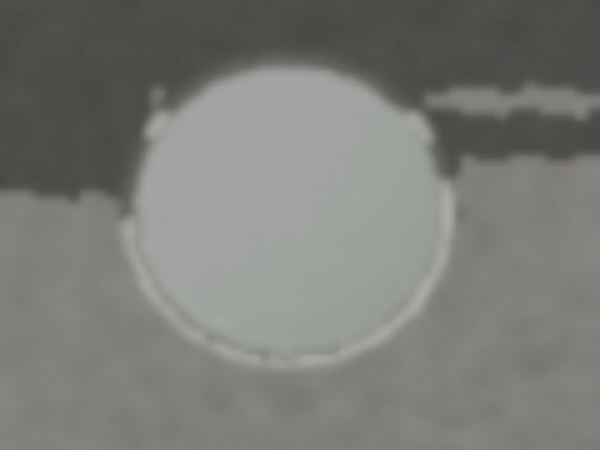

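Run:
```python
from disc import *
from scipy.optimize import least_squares
c=pickle.load(open("w18.pkl","rb")); o,R,y=st();p=o["position"]
P=edges(c,318,212,28,40,-1,6,range(10,171,4)); Q=plane(c,P,.008,True)[:,:2]
s=least_squares(lambda s:np.hypot(*(Q-s).T)-.028,[.391,-.331],loss="soft_l1",f_scale=.0005); print(s.x,len(Q),np.abs(s.fun).mean(),circ(Q), (s.x-p[:2])/.025)
```

```text
t 19.6 p [ 0.388  -0.3293  0.0852] yaw 100.17 f [ 0.1  0.4 -0.4] w 0.0873 vmax 0.012
[ 0.3900918  -0.33089383] 41 0.00042101480575704224 (array([ 0.39108586, -0.33072441]), np.float64(0.02728047010879035), np.float64(0.00020033806034789234), 35) [ 0.08440952 -0.06510162]
```

arm_command(plan=[[[0.08, -0.05, -0.7], 0], [[0.08, -0.05, -1.4], 0], [[0.08, -0.05, -2.0], 0], [[0.08, -0.05, -2.4], 0], [[0.08, -0.05, -2.4], 0]])

```text
time: 20.1
position: [0.3897, -0.33, 0.0243]
tool_rot: [-0.704, -0.063, 0.063, 0.705]
ft_force: [-0.4, 0.1, 0.2]
grip_width: 0.0873
```

arm_command(plan=[[[0, 0, 0], 0], [[0, 0, 0], 0]])

```text
time: 20.3
position: [0.3902, -0.331, 0.0256]
tool_rot: [0.705, 0.063, -0.062, -0.704]
ft_force: [0.2, 0.5, 0.2]
grip_width: 0.0872
```

Run:
```python
from disc import *
st();c=snap("wrist","w19"); st();
cv2.imwrite("pics/w19c.png",cv2.resize(c["pixels"][170:310,220:420,::-1],None,fx=3,fy=3))
```

```text
t 20.3 p [ 0.3902 -0.331   0.0256] yaw 100.15 f [0.2 0.5 0.2] w 0.0872 vmax 0.003
t 20.35 p [ 0.3901 -0.331   0.0256] yaw 100.15 f [-0.5  0.2  0.7] w 0.0871 vmax 0.003
```

View pics/w19c.png

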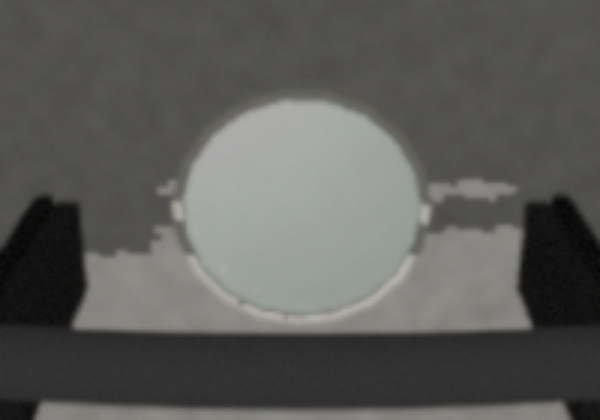

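Run:
```python
from disc import *
c=pickle.load(open("w19.pkl","rb")); o,R,y=st();p=o["position"]
P=edges(c,220+302/3,170+208/3,30,46,-1,8,range(170,371,5)); ci=circ(plane(c,P,.008,True)[:,:2]); d=ci[0]-p[:2]; print(ci,"d",d,d@R[:2,0],d@R[:2,2])
```

```text
t 20.35 p [ 0.3901 -0.331   0.0256] yaw 100.15 f [-0.5  0.2  0.7] w 0.0871 vmax 0.003
(array([ 0.39019364, -0.33081355]), np.float64(0.025117092384741847), np.float64(0.00016536818271220113), 31) d [4.45464995e-05 2.02622976e-04] 7.956476108496968e-05 0.00019159815834637848
```

Centred within 0.3 mm (r 25.1 ≈ 25.5 mm). Descend and grip.

arm_command(plan=[[[0.02, 0, -0.3], 0], [[0.02, 0, -0.5], 0], [[0.02, 0, -0.7], 0], [[0.02, 0, -0.85], 0], [[0.02, 0, -0.88], 0]])

```text
time: 20.85
position: [0.3899, -0.3303, 0.0021]
tool_rot: [-0.704, -0.062, 0.063, 0.705]
ft_force: [-1.2, 1.0, 0.6]
grip_width: 0.0872
```

arm_command(plan=[[[0, 0, 0], 0], [[0, 0, 0], 0]])

```text
time: 21.05
position: [0.3902, -0.3306, 0.0029]
tool_rot: [0.704, 0.062, -0.062, -0.704]
ft_force: [-0.2, 0.5, 0.3]
grip_width: 0.0873
```

arm_command(plan=[[[0, 0, 0], 0], [[0, 0, 0], 0], [[0, 0, 0], 0], [[0, 0, 0], 0], [[0, 0, 0], 0]], fingers=-1, force=20)

```text
time: 21.55
position: [0.3902, -0.3306, 0.0029]
tool_rot: [0.704, 0.062, -0.062, -0.704]
ft_force: [0.7, 0.3, 0.7]
grip_width: 0.0549
```

arm_command(plan=[[[0, 0, 0], 0], [[0, 0, 0], 0]])

```text
time: 21.75
position: [0.3902, -0.3306, 0.0029]
tool_rot: [0.704, 0.062, -0.062, -0.704]
ft_force: [0.4, 0.4, 1.5]
grip_width: 0.0552
```

```bash
python3 -c "
from disc import *
st()"
```

```text
t 21.75 p [ 0.3902 -0.3306  0.0029] yaw 100.14 f [0.4 0.4 1.5] w 0.0552 vmax 0.002
```

arm_command(plan=[[[0, 0, 0.5], 0], [[0, 0, 1.2], 0], [[0, 0, 2.5], 0], [[0, 0, 4], 0], [[0, 0, 4.6], 0]])

```text
time: 22.25
position: [0.3912, -0.3317, 0.1215]
tool_rot: [0.706, 0.064, -0.062, -0.703]
ft_force: [0.3, -0.3, 0.0]
grip_width: 0.0548
```

Run:
```python
from disc import *
st();c=snap("wrist","w20"); st();
cv2.imwrite("pics/w20c.png",cv2.resize(c["pixels"][170:310,220:420,::-1],None,fx=3,fy=3))
```

```text
t 22.25 p [ 0.3912 -0.3317  0.1215] yaw 100.15 f [ 0.3 -0.3  0. ] w 0.0548 vmax 0.337
t 22.3 p [ 0.3918 -0.3324  0.1227] yaw 100.16 f [ 0.6 -0.7  0.6] w 0.0549 vmax 0.085
```

View pics/w20c.png

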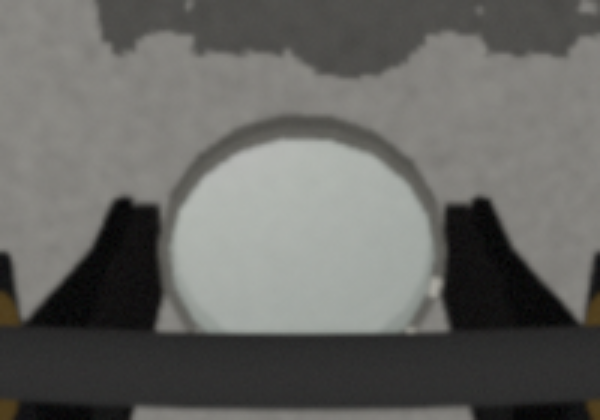

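arm_command(plan=[[[0.8, 1.6, 0], 1.2], [[1.6, 3.3, 0], 2.5], [[2.4, 5.0, 0], 3.9], [[3.2, 6.7, 0], 5.2], [[4.0, 8.4, 0], 6.4]])

```text
time: 22.8
position: [0.4903, -0.1187, 0.1177]
tool_rot: [-0.659, -0.255, 0.256, 0.66]
ft_force: [-0.3, -0.0, -0.2]
grip_width: 0.0549
```

arm_command(plan=[[[0.8, 1.6, 0], 0], [[1.7, 3.2, -0.4], 0], [[1.7, 3.2, -0.9], 0], [[1.7, 3.2, -1.2], 0], [[1.7, 3.2, -1.2], 0]])

```text
time: 23.3
position: [0.5309, -0.0409, 0.0864]
tool_rot: [-0.659, -0.253, 0.255, 0.661]
ft_force: [-0.5, -0.7, -0.3]
grip_width: 0.0548
```

arm_command(plan=[[[0, 0, 0], 0]])

```text
time: 23.4
position: [0.5319, -0.0418, 0.0876]
tool_rot: [-0.66, -0.253, 0.254, 0.66]
ft_force: [-1.2, -0.9, -0.6]
grip_width: 0.0548
```

Run:
```python
from disc import *
st();c=snap("wrist","w21"); st();
cv2.imwrite("pics/w21c.png",cv2.resize(c["pixels"][110:310,200:430,::-1],None,fx=3.4,fy=3))
```

```text
t 23.4 p [ 0.5319 -0.0418  0.0876] yaw 132.02 f [-1.2 -0.9 -0.6] w 0.0548 vmax 0.013
t 23.45 p [ 0.5323 -0.042   0.0879] yaw 132.01 f [-0.2  0.3 -0.9] w 0.055 vmax 0.009
```

View pics/w21c.png

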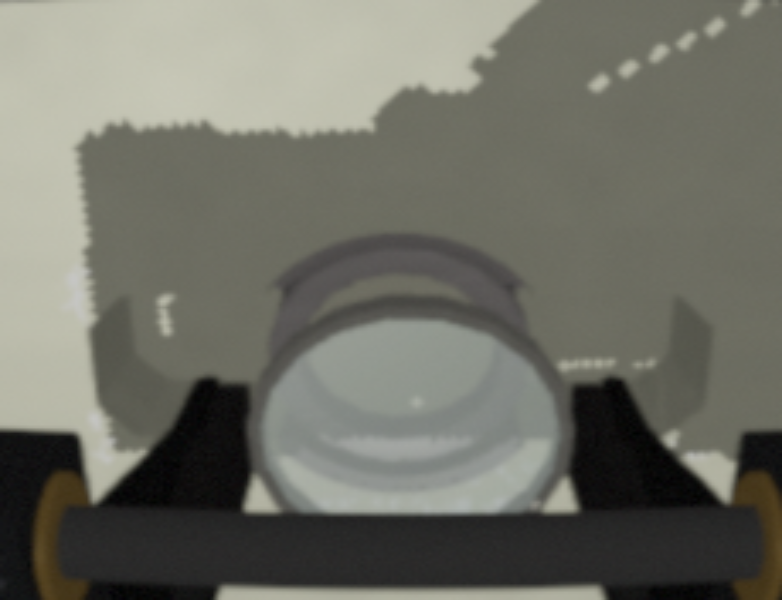

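arm_command(plan=[[[0.07, 0, -0.3], 0], [[0.07, 0, -0.5], 0], [[0.07, 0, -0.7], 0], [[0.07, 0, -0.85], 0], [[0.07, 0, -0.85], 0]])

```text
time: 23.95
position: [0.5339, -0.0405, 0.0659]
tool_rot: [-0.66, -0.254, 0.255, 0.66]
ft_force: [-0.4, -0.2, -0.0]
grip_width: 0.055
```

arm_command(plan=[[[0, 0, 0], 0], [[0, 0, 0], 0]])

```text
time: 24.15
position: [0.5346, -0.0405, 0.0667]
tool_rot: [0.66, 0.254, -0.254, -0.66]
ft_force: [0.0, 0.3, -0.3]
grip_width: 0.0549
```

Run:
```python
from disc import *
st();c=snap("wrist","w22"); st();
cv2.imwrite("pics/w22c.png",cv2.resize(c["pixels"][110:310,200:430,::-1],None,fx=3.4,fy=3))
```

```text
t 24.15 p [ 0.5346 -0.0405  0.0667] yaw 132.15 f [ 0.   0.3 -0.3] w 0.0549 vmax 0.004
t 24.2 p [ 0.5346 -0.0406  0.0667] yaw 132.15 f [-0.4 -0.2 -1.8] w 0.0548 vmax 0.002
```

View pics/w22c.png

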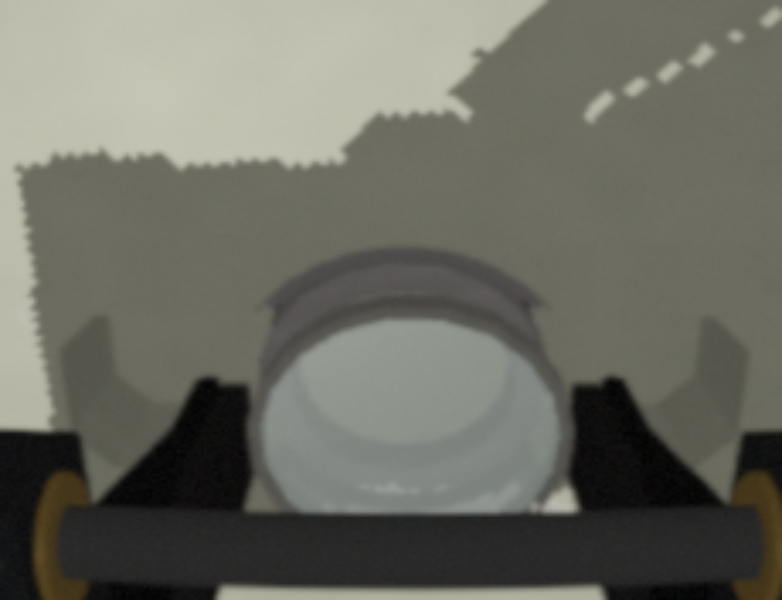

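arm_command(plan=[[[0.02, -0.05, 0], 0], [[0.02, -0.05, -0.1], 0], [[0.02, -0.05, -0.2], 0], [[0.02, -0.05, -0.35], 0], [[0.02, -0.05, -0.35], 0]])

```text
time: 24.7
position: [0.5345, -0.0417, 0.0572]
tool_rot: [-0.66, -0.254, 0.255, 0.66]
ft_force: [0.4, 0.4, -0.5]
grip_width: 0.055
```

arm_command(plan=[[[0, 0, 0], 0]])

```text
time: 24.8
position: [0.5348, -0.0418, 0.0576]
tool_rot: [-0.66, -0.254, 0.254, 0.66]
ft_force: [-0.5, -1.0, -0.4]
grip_width: 0.0553
```

Run:
```python
from disc import *
st();c=snap("wrist","w23"); st();
cv2.imwrite("pics/w23c.png",cv2.resize(c["pixels"][110:310,200:430,::-1],None,fx=3.4,fy=3))
```

```text
t 24.8 p [ 0.5348 -0.0418  0.0576] yaw 132.14 f [-0.5 -1.  -0.4] w 0.0553 vmax 0.005
t 24.85 p [ 0.5349 -0.0418  0.0577] yaw 132.14 f [ 0.   0.1 -0.4] w 0.055 vmax 0.004
```

View pics/w23c.png

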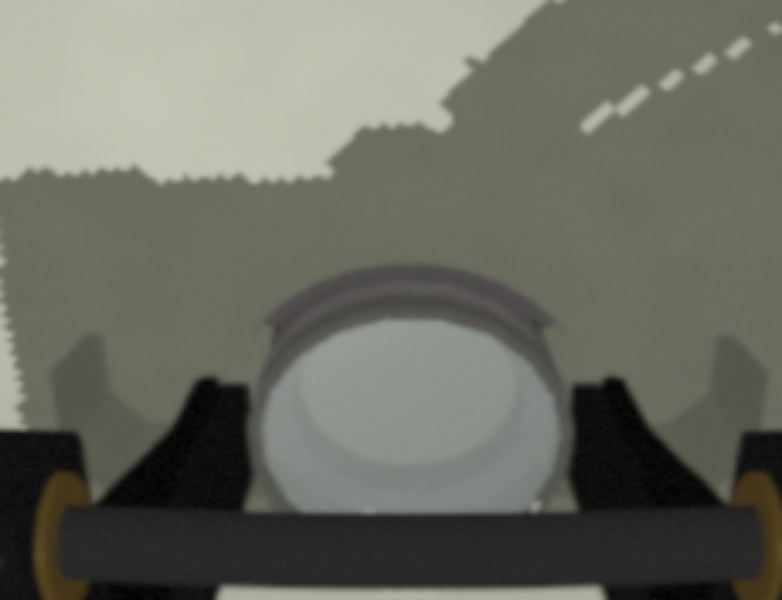

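Centred at the mouth; lower slowly to 0.050.

arm_command(plan=[[[0, 0, -0.06], 0], [[0, 0, -0.12], 0], [[0, 0, -0.18], 0], [[0, 0, -0.22], 0], [[0, 0, -0.22], 0]])

```text
time: 25.35
position: [0.5348, -0.0418, 0.0521]
tool_rot: [-0.66, -0.254, 0.254, 0.66]
ft_force: [0.1, 0.2, 0.2]
grip_width: 0.0548
```

arm_command(plan=[[[0, 0, -0.04], 0], [[0, 0, -0.06], 0], [[0, 0, -0.06], 0]])

```text
time: 25.65
position: [0.5349, -0.0418, 0.0508]
tool_rot: [-0.66, -0.254, 0.254, 0.66]
ft_force: [0.0, 0.5, -0.5]
grip_width: 0.0552
```

arm_command(plan=[[[0, 0, -0.03], 0], [[0, 0, -0.05], 0], [[0, 0, -0.05], 0]])

```text
time: 25.95
position: [0.535, -0.0418, 0.0499]
tool_rot: [0.66, 0.254, -0.254, -0.66]
ft_force: [-0.7, 1.1, 3.2]
grip_width: 0.055
```

arm_command(plan=[[[0, 0, -0.03], 0], [[0, 0, -0.03], 0]])

```text
time: 26.15
position: [0.535, -0.0418, 0.0498]
tool_rot: [0.66, 0.254, -0.254, -0.66]
ft_force: [-2.1, 0.3, 8.3]
grip_width: 0.0552
```

Seated at 0.0498 (predicted 0.0499), 8 N. Release and lift.

arm_command(plan=[[[0, 0, 0.03], 0], [[0, 0, 0.03], 0], [[0, 0, 0.03], 0]], fingers=0.6)

```text
time: 26.45
position: [0.535, -0.0418, 0.0494]
tool_rot: [0.66, 0.254, -0.254, -0.66]
ft_force: [0.4, 0.4, 0.2]
grip_width: 0.0679
```

arm_command(plan=[[[0, 0, 0], 0], [[0, 0, 0.5], 0], [[0, 0, 1.5], 0], [[0, 0, 3], 0], [[0, 0, 3.6], 0]])

```text
time: 26.95
position: [0.5367, -0.0423, 0.1431]
tool_rot: [0.661, 0.256, -0.253, -0.659]
ft_force: [0.2, -0.3, -0.3]
grip_width: 0.0696
```

Run:
```python
from disc import *
st();c=snap("wrist","w24"); st();
cv2.imwrite("pics/w24c.png",cv2.resize(c["pixels"][110:310,200:430,::-1],None,fx=3.4,fy=3))
```

```text
t 26.95 p [ 0.5367 -0.0423  0.1431] yaw 132.15 f [ 0.2 -0.3 -0.3] w 0.0696 vmax 0.324
t 27.0 p [ 0.5376 -0.0425  0.1445] yaw 132.15 f [0.1 0.3 1.7] w 0.0692 vmax 0.083
```

View pics/w24c.png

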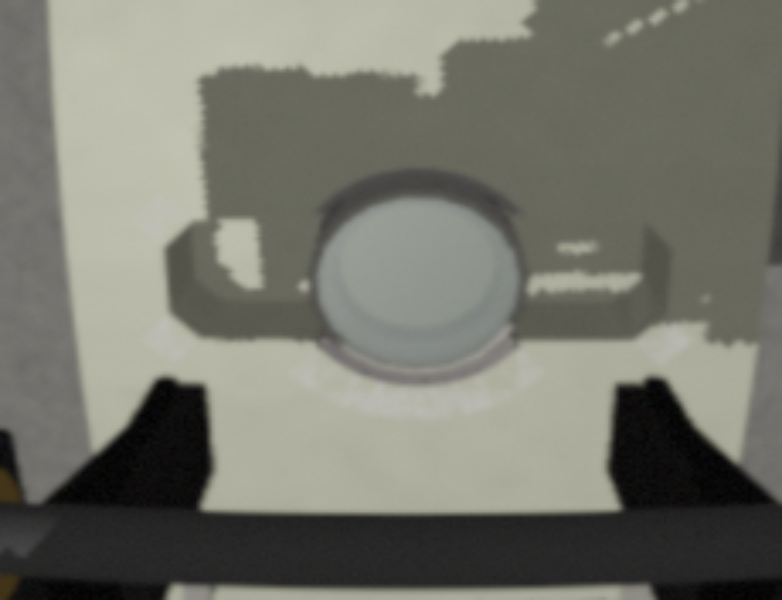

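arm_command(plan=[[[-0.5, -1.5, 0.5], 0], [[-1, -3, 1], 0], [[-1.5, -4.5, 1.5], 0], [[-2, -6, 2], 0], [[-2, -6, 2], 0]])

```text
time: 27.5
position: [0.4895, -0.1895, 0.1911]
tool_rot: [0.667, 0.246, -0.252, -0.657]
ft_force: [0.2, -0.2, 1.0]
grip_width: 0.0695
```

arm_command(plan=[[[0, 0, 0], 0], [[0, 0, 0], 0]])

```text
time: 27.7
position: [0.4884, -0.1841, 0.1888]
tool_rot: [0.663, 0.247, -0.255, -0.659]
ft_force: [-0.0, 0.2, 0.7]
grip_width: 0.0699
```

Run:
```python
from disc import *
c=pickle.load(open("w24.pkl","rb"))
P=edges(c,200+420/3.4,110+280/3,24,34,-1,4,range(0,360,5))
for z in (.053,.055,.057): print(z,circ(plane(c,P,z,True)[:,:2]))
st();a=snap("top","t2"); b=snap("scene","s2"); st()
im=np.hstack([cv2.resize(a["pixels"][150:225,275:355,::-1],(395,370),interpolation=cv2.INTER_CUBIC),cv2.resize(b["pixels"][170:250,280:365,::-1],(395,370),interpolation=cv2.INTER_CUBIC)]); cv2.imwrite("pics/fin.png",im)
```

```text
0.053 (array([ 0.53688081, -0.03969588]), np.float64(0.02647881511378365), np.float64(0.0005259946868095239), 59)
0.055 (array([ 0.5363805 , -0.04015672]), np.float64(0.0262681578244021), np.float64(0.0005218100352500898), 59)
0.057 (array([ 0.53588018, -0.04061755]), np.float64(0.026057500535009475), np.float64(0.0005176253836906696), 59)
t 27.7 p [ 0.4884 -0.1841  0.1888] yaw 131.55 f [-0.   0.2  0.7] w 0.0699 vmax 0.013
t 27.8 p [ 0.4887 -0.1839  0.1887] yaw 131.6 f [0.9 0.3 0.1] w 0.0698 vmax 0.005
```

View pics/fin.png

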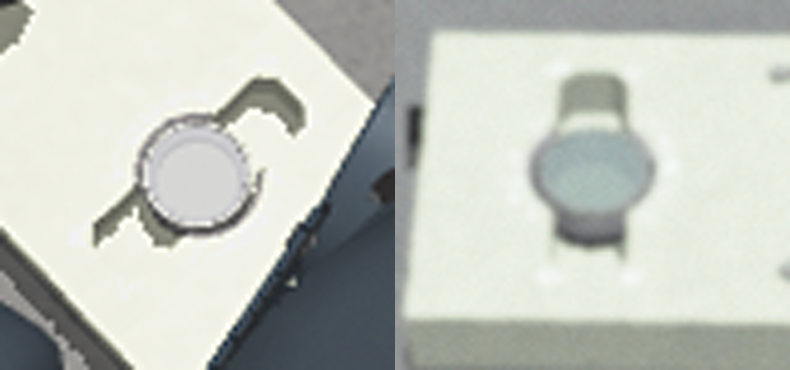

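View pics/t2.png

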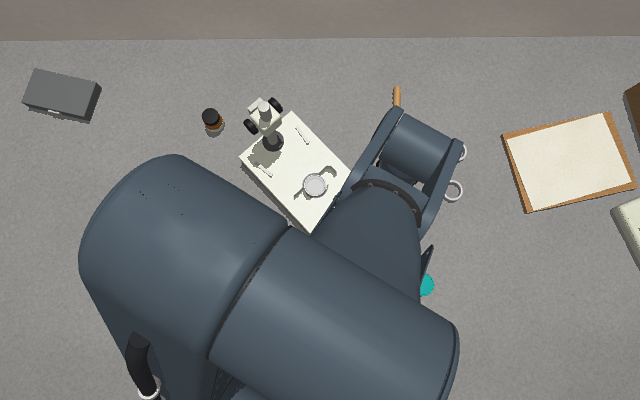

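```bash
python3 -c "
from rig import hand_in
print(hand_in())"
```

```text
the job is handed in; nothing more can be done
None
```

The light well is back together and handed in at about 28 s of the 72 s allowed: diffuser at the bottom, then the spacer, then the clear stage glass. I used the ring farthest to the robot's left and left the turquoise disc alone. Each part was lowered in the fingers and released only once it pressed lightly on what lay below.

- **Seating:** each part came to rest within about 0.1 mm of the height expected from its grip on the bench. The tool heights were 27.3, 37.6 and 49.8 mm, with a contact force of 7–8 N each time.
- **Level and flush:** in the last wrist, top and scene pictures the glass looks level and flush with the stage, and the gripper was well clear. I judged flushness from the pictures and the seating height, not from a separate measurement.
- **Disagreements:** the last circle fit to the glass put its centre about 2 mm off the well's axis and its radius near 26 mm instead of 28. I took that as shadow on the narrow rim, because the part cannot sit that far off in a well with 1.5 mm free around it. The top and wrist cameras also disagreed by 1–2 mm throughout, so I placed the parts by the wrist camera.
- **Contact:** on the first approach to the diffuser the open fingertips touched the bench, with up to 25 N measured, and I backed off.
- **Left in place:** the jar and the visible end of the brush look unmoved in the last top picture. The arm hid the black plate there, but I never worked close to it.

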